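# Gauge the slots of the cast plinths and tote the good ones

### The arm

A 6-joint arm with a two-finger parallel gripper is mounted at the origin on the work surface. World frame = base frame: x ahead of the robot, y to its left, z up, the work surface at z = 0. Lengths are in mm, angles in degrees, forces in N, time in s.
With the tool pointing down it reaches from about 300 to 850 mm from the base axis. Payload 4.2 kg.
Tool frame: the origin (TCP) lies midway between the tips of the shut fingers; the grasp point (between the pads) lies 19 mm behind it; z points along the fingers, y is the direction in which the jaws open and shut (so a half turn about z gives the same grasp; the last joint's range is limited). The gripper opens to 91 mm and grips with 3 to 60 N. Pads are 32 mm wide; open, the fingers measure 118 mm over their backs; the gripper's body (76 mm by 178 mm) begins 60 mm behind the grasp point.
Start: joints at [67.609, 18.312, 89.639, -0, 72.044, -1.146], TCP at [208.361, 535.937, 213.976] pointing down, gripper open.
Joint ranges: [-177.97, 177.97], [-48.28, 115.42], [12.27, 149.76], [-77.06, 257.06], [2.81, 150.46], [-146.56, 146.56]. Speed limits (degrees/s): [147.25, 147.25, 180, 180, 180, 180].

### API

Orientations are given as [roll, pitch, yaw] about the fixed x, y, z axes, in that order (R = Rz(yaw) Ry(pitch) Rx(roll)).
In Python, from workcell import env gives the robot as it stands.
- The arm moves only by the shell command python3 -m jog 'ROWS' [FORCE]. ROWS is JSON, a list of rows, each an object of numbers: "dx", "dy", "dz": the shift along the world's x, y, z in m; "wx", "wy", "wz": the turn, a rotation vector about the world's x, y, z in rad; "grip": the gripper's target within -1 to 1 (shut at 1, half-way at 0, fully open at -1). In form: [{"dx": .., "dy": .., "dz": .., "wx": .., "wy": .., "wz": .., "grip": ..}, ...]. A call has 1 to 10 rows; each row shifts and turns the commanded pose from where the row before left it; what a row does not reach is not made up. A row lasts 1/10 s, in which the tool goes at most 50 mm and 8.59 degrees, less where a joint would pass 70% of its speed; a pose out of reach is approached as far as the arm can. A call with a gripper value outside its range is refused whole. The fingers move at their own pace and stop on an object; FORCE is the grip in N (left out, the last holds). Time passes only in rows, so rows that do not move let the fingers close. It gives the time, the measured TCP pose, the force and the opening at its end, in the units of the state.
- env.state(): the state, without advancing time (a new reading comes with each control period).
- env.grab_frame(name): name is "side" or "top"; returns the picture (384x512x3 uint8, red, green, blue); there is no depth.
- env.get_calibration(name): a dict with "fx", "fy", "cx", "cy" (pixels), "R" (3x3) and "t" (3): a world point X has camera coordinates R X + t. Camera axes: x right, y down, z forward; pixel columns grow to the right and rows downward; lengths in mm; the calibration is good to about 2 mm. A picture is of the moment at which its call begins. get_calibration takes no time and is no camera call.
- env.job_done(): hands the job in, once; it reports no verdict.
The state is a dict: "time_s": time; "qpos": joint angles; "qvel": joint speeds; "effort": joint torques, N m; "ee_pos": TCP position; "ee_rot": TCP orientation; "force": force on the tool from outside, world axes, zero at the start; "torque": the same for the moment, N m; "gripper_width": finger opening in mm.
Only numpy, scipy, OpenCV 4.12 (cv2) and the standard library are available. Lean on these libraries where they do the work, as an engineer would, in place of code of your own. Each camera call takes 0.05 s, during which the arm holds its last target. There are 200 camera calls.

### The job

Take the feeler from its rack and, working along the board from the robot's left to its right, slide its blade down into the slot of every plaster casting until it stops: right to the bottom where it fits, or jammed part-way. Hang the feeler back in its rack, slide the tote's lid open, stand every casting that the blade fitted upright on the floor of the tote, leave those where it jammed standing on the board, and slide the lid fully shut again. Do not disturb the jar, bowl and brush.

Things in the scene. Friction and masses are not known exactly. Their poses are not given: they have to be found in the camera images.
- board: flat plywood board, fixed, 220 (own x) x 500 (own y) x 12 thick; origin at the centre of its underside; the castings stand on its top in one row along its y, about 120 between places, long sides roughly along the board's x. At least one of them has a clear slot
- casting_1a: plaster plinth, place 1 (leftmost, +y end), 100 (own x) x 48 (y) x 60 high, about 0.32 kg; origin: centre of underside. Slot in its top, centred: 70 (x) x 12 (y), closed ends, flat floor 15 above underside. Clear: 12 wide to the floor. Choked: plaster flash narrows it to 3 from 42 above underside down: blade jams there. Never empty: one of a, b, c (others None); only gauging tells.
- casting_1b: plaster plinth, place 1 (leftmost, +y end), 100 (own x) x 48 (y) x 60 high, about 0.32 kg; origin: centre of underside. Slot in its top, centred: 70 (x) x 12 (y), closed ends, flat floor 15 above underside. Clear: 12 wide to the floor. Choked: plaster flash narrows it to 3 from 42 above underside down: blade jams there. Never empty: one of a, b, c (others None); only gauging tells.
- casting_1c: plaster plinth, place 1 (leftmost, +y end), 100 (own x) x 48 (y) x 60 high, about 0.32 kg; origin: centre of underside. Slot in its top, centred: 70 (x) x 12 (y), closed ends, flat floor 15 above underside. Clear: 12 wide to the floor. Choked: plaster flash narrows it to 3 from 42 above underside down: blade jams there. Never empty: one of a, b, c (others None); only gauging tells.
- casting_2a: plaster plinth, place 2 (second from the left), 100 (own x) x 48 (y) x 60 high, about 0.32 kg; origin: centre of underside. Slot in its top, centred: 70 (x) x 12 (y), closed ends, flat floor 15 above underside. Clear: 12 wide to the floor. Choked: plaster flash narrows it to 3 from 42 above underside down: blade jams there. Never empty: one of a, b, c (others None); only gauging tells.
- casting_2b: plaster plinth, place 2 (second from the left), 100 (own x) x 48 (y) x 60 high, about 0.32 kg; origin: centre of underside. Slot in its top, centred: 70 (x) x 12 (y), closed ends, flat floor 15 above underside. Clear: 12 wide to the floor. Choked: plaster flash narrows it to 3 from 42 above underside down: blade jams there. Never empty: one of a, b, c (others None); only gauging tells.
- casting_2c: plaster plinth, place 2 (second from the left), 100 (own x) x 48 (y) x 60 high, about 0.32 kg; origin: centre of underside. Slot in its top, centred: 70 (x) x 12 (y), closed ends, flat floor 15 above underside. Clear: 12 wide to the floor. Choked: plaster flash narrows it to 3 from 42 above underside down: blade jams there. Never empty: one of a, b, c (others None); only gauging tells.
- casting_3a: plaster plinth, place 3 (third from the left), 100 (own x) x 48 (y) x 60 high, about 0.32 kg; origin: centre of underside. Slot in its top, centred: 70 (x) x 12 (y), closed ends, flat floor 15 above underside. Clear: 12 wide to the floor. Choked: plaster flash narrows it to 3 from 42 above underside down: blade jams there. Never empty: one of a, b, c (others None); only gauging tells.
- casting_3b: plaster plinth, place 3 (third from the left), 100 (own x) x 48 (y) x 60 high, about 0.32 kg; origin: centre of underside. Slot in its top, centred: 70 (x) x 12 (y), closed ends, flat floor 15 above underside. Clear: 12 wide to the floor. Choked: plaster flash narrows it to 3 from 42 above underside down: blade jams there. Never empty: one of a, b, c (others None); only gauging tells.
- casting_3c: plaster plinth, place 3 (third from the left), 100 (own x) x 48 (y) x 60 high, about 0.32 kg; origin: centre of underside. Slot in its top, centred: 70 (x) x 12 (y), closed ends, flat floor 15 above underside. Clear: 12 wide to the floor. Choked: plaster flash narrows it to 3 from 42 above underside down: blade jams there. Never empty: one of a, b, c (others None); only gauging tells.
- casting_4a: plaster plinth, place 4 (rightmost), 100 (own x) x 48 (y) x 60 high, about 0.32 kg; origin: centre of underside. Slot in its top, centred: 70 (x) x 12 (y), closed ends, flat floor 15 above underside. Clear: 12 wide to the floor. Choked: plaster flash narrows it to 3 from 42 above underside down: blade jams there. May be empty: one of a, b, c (others None); only gauging tells.
- casting_4b: plaster plinth, place 4 (rightmost), 100 (own x) x 48 (y) x 60 high, about 0.32 kg; origin: centre of underside. Slot in its top, centred: 70 (x) x 12 (y), closed ends, flat floor 15 above underside. Clear: 12 wide to the floor. Choked: plaster flash narrows it to 3 from 42 above underside down: blade jams there. May be empty: one of a, b, c (others None); only gauging tells.
- casting_4c: plaster plinth, place 4 (rightmost), 100 (own x) x 48 (y) x 60 high, about 0.32 kg; origin: centre of underside. Slot in its top, centred: 70 (x) x 12 (y), closed ends, flat floor 15 above underside. Clear: 12 wide to the floor. Choked: plaster flash narrows it to 3 from 42 above underside down: blade jams there. May be empty: one of a, b, c (others None); only gauging tells.
- tote: open dark plastic storage tote, fixed, 260 (own x) x 230 (own y) x 75 high, walls 5 thick (rim trim juts out 8 more), floor 5 thick: inside 250 x 220; origin at the centre of its underside
- lid (a joint): flat grey sliding lid, 262 x 240 x 5, on the tote; metres slid from shut (0, tote covered) to fully open (0.235, stop), moving along the tote's own -y; starts shut or nearly; slides with about 1.5 N and stays where left
- lid_grip (a point): centre of the lid's black grip bar, 90 long (tote x) x 16 thick (tote y) x 22 high, standing on the lid's top; lid top is 82 above the table, bar centre 93, bar top 104; shut, it lies 95 from the tote's centre towards its +y; open, 140 towards its -y
- rack: fixed light-wood rack for the feeler: base 160 (own x) x 60 x 8 with two uprights 25 thick (x) x 60 wide (y), tops 115 above the surface, 64 apart along own x, open above and at +-y; origin at the centre of its underside. Feeler hangs between them, handle ends on both tops, feeler x along rack x, tip 20 above rack origin
- feeler: go-gauge feeler, 0.18 kg, hanging upright in the rack: flat steel blade 40 wide (own x) x 6 thick (own y) x 95 long pointing down, under a dark wooden bar handle 100 long (own x) x 24 thick (own y) x 34 high (95 to 129 above the tip); origin at the centre of the blade's lower end, z up towards the handle
- jar: bystander: closed glass jar with a steel lid, 68 across, 100 high; origin under its centre; leave alone
- bowl: bystander: blue plastic mixing bowl, 130 across, 65 high; origin under its centre; leave alone
- brush: bystander: brush lying on the table beyond the board; origin about its middle; leave alone
Mind the look-alikes: they are no part of the job. Leave any black or red look-alike of the casting_3a alone.

How it is judged:
By the outcome, as a careful person would: the job done as asked, in the order asked, and still so for the second after the job is handed in, with the robot touching nothing.
Of casting_1a, casting_1b, casting_1c only 1 to 1 are there at a start; the rules pass over those that are not, and their reading is None.
Of casting_2a, casting_2b, casting_2c only 1 to 1 are there at a start; the rules pass over those that are not, and their reading is None.
Of casting_3a, casting_3b, casting_3c only 1 to 1 are there at a start; the rules pass over those that are not, and their reading is None.
Of casting_4a, casting_4b, casting_4c only 1 to 1 are there at a start; the rules pass over those that are not, and their reading is None.
Of casting_4a, casting_4b, casting_4c only 1 to 3 are there at a start; the rules pass over those that are not, and their reading is None.
At some moment in a run one of casting_1a, casting_1b, casting_1c, casting_2a, casting_2b, casting_2c, casting_3a, casting_3b, casting_3c may be knocked a few centimetres aside while the robot is not near it.
It also fails if it takes over 210 s, if anything falls off the work surface, if the arm or the gripper's body presses on something with over 40 N, if the wrist force passes 120 N, or if a joint passes its speed limit or range.

## Working session

There is one attempt and no reset: what is moved stays moved. The work goes in short steps, Python scripts to look and compute and a shell command to move; the robot and the scene stay as the last step left them, time stands still between calls to the robot, and variables do not carry over. Pictures are saved under pics/ and viewed, about 12 in all and at most 16, crops included, and the job is handed in when it is done.

```bash
ls; mkdir -p pics; cat > h.py <<'E'
import numpy as np, cv2
from workcell import env
def snap(name,fn):
    im=env.grab_frame(name); cv2.imwrite('pics/'+fn,im[:,:,::-1]); return im
def ray(name,u,v,z):
    c=env.get_calibration(name);R=np.array(c['R']);t=np.array(c['t'])
    o=-R.T@t; d=R.T@np.array([(u-c['cx'])/c['fx'],(v-c['cy'])/c['fy'],1]); return o+d*(z-o[2])/d[2]
def proj(name,X):
    c=env.get_calibration(name);p=np.array(c['R'])@np.array(X)+np.array(c['t'])
    return np.array([c['cx']+c['fx']*p[0]/p[2],c['cy']+c['fy']*p[1]/p[2]])
E
python3 - <<'E'
from h import *
a=snap('top','t0.png');b=snap('side','s0.png')
for n in('top','side'):
    c=env.get_calibration(n);print(n,c['fx'],c['cx'],c['cy'],(-np.array(c['R']).T@np.array(c['t'])).round(),np.round(c['R'],2).tolist())
print(env.state())
for n,i in(('t0',a),('s0',b)): cv2.imwrite('pics/%sb.png'%n,cv2.resize(i[:,:,::-1],(800,600),interpolation=cv2.INTER_CUBIC))
E
```

```text
pics
top 483.5168878381405 255.38643318585747 184.8030967381165 [ 340.   23. 1287.] [[0.03, -1.0, 0.0], [-0.98, -0.03, -0.18], [0.18, 0.0, -0.98]]
side 493.91858630047005 257.0300797028134 191.6315819748452 [ 536.  842. 1075.] [[-1.0, -0.03, 0.01], [-0.03, 0.78, -0.62], [0.01, -0.62, -0.78]]
{'time_s': 0.1, 'qpos': array([ 6.76087541e+01,  1.83473331e+01,  8.96988530e+01, -4.19975522e-03,
        7.20420502e+01, -1.14599880e+00]), 'qvel': array([-0.06004641, -0.12820526, -0.24727838,  0.07634703, -0.01519011,
       -0.02350722]), 'effort': array([-9.35715507e-04, -4.13332808e+01, -2.32508075e+01,  7.28154019e-02,
        4.21057118e-02, -4.00549072e-05]), 'ee_pos': array([208.21263538, 535.50877199, 213.21461893]), 'ee_rot': array([-1.79911701e+02,  2.22762110e-03,  1.58756053e+02]), 'force': array([-0.01311922, -0.08332459, -0.73202873]), 'torque': array([ 0.00963132, -0.00727848,  0.00530088]), 'gripper_width': 91.05245142874203}
```

View pics/t0b.png

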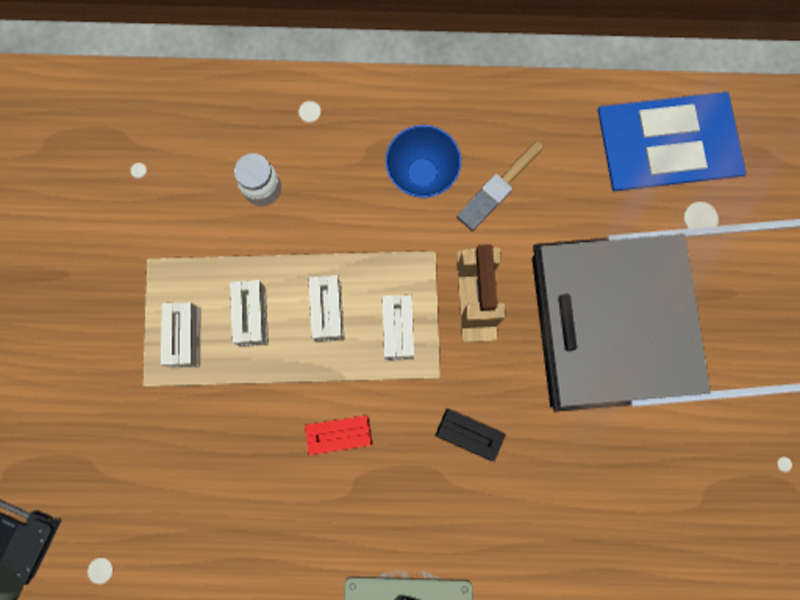

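View pics/s0b.png

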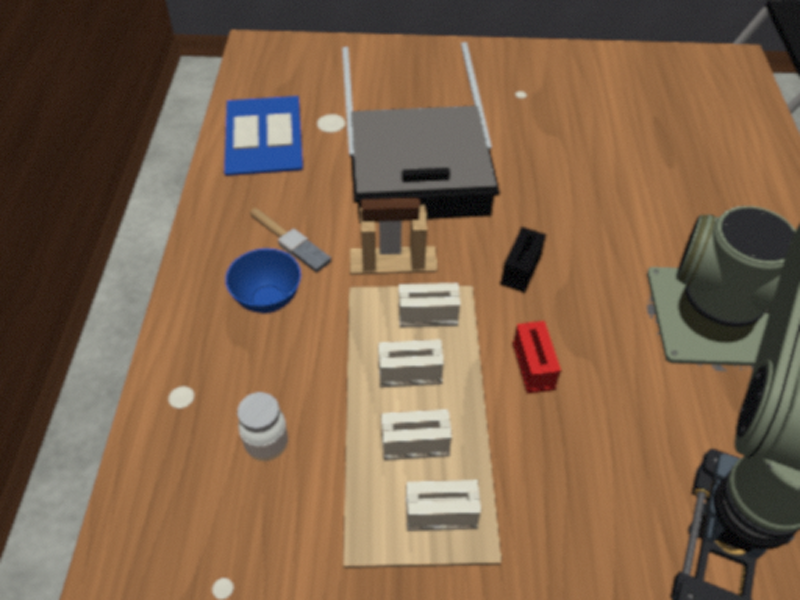

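The top view shows four white castings on the board at about (177,333), (247,312), (325,307) and (398,326), in 800x600 pixels. The feeler's brown handle is at (486,277) on its rack, and the tote with its grip bar is at (568,322). Possible mix-ups with the castings are the red one (338,435), the black one (470,435) and the white cards on the blue mat (670,138). I'm leaving all of those alone. Next I'll measure with masks.

```bash
cat > meas.py <<'E'
from h import *
def castings(name,im,zt=72.):
    # bright top faces; returns rect of top outline on plane z=zt
    hsv=cv2.cvtColor(im,cv2.COLOR_RGB2HSV)
    m=((hsv[...,1]<45)&(hsv[...,2]>195)).astype(np.uint8)
    m2=cv2.morphologyEx(m,cv2.MORPH_CLOSE,np.ones((3,3)))
    cs,_=cv2.findContours(m2,cv2.RETR_EXTERNAL,cv2.CHAIN_APPROX_NONE)
    out=[]
    for c in cs:
        if cv2.contourArea(c)<250: continue
        P=np.array([ray(name,u,v,zt)[:2] for u,v in c[:,0]],np.float32)
        r=cv2.minAreaRect(P)
        out.append((np.round(r[0]),np.round(r[1]),round(r[2],1)))
    return out
E
python3 - <<'E'
from meas import *
a=cv2.imread('pics/t0.png')[:,:,::-1].copy();b=cv2.imread('pics/s0.png')[:,:,::-1].copy()
for n,i in(('top',a),('side',b)):
    print(n); [print(*o) for o in castings(n,i)]
def up(i,x,y,w,h,s): return cv2.resize(i[y:y+h,x:x+w,::-1],None,fx=s,fy=s,interpolation=cv2.INTER_CUBIC)
A=up(a,90,150,240,85,3); B=up(b,215,120,110,230,3)
cv2.imwrite('pics/c1.png',A)
# feeler: dark brown mask
for n,i in(('top',a),('side',b)):
    h=cv2.cvtColor(i,cv2.COLOR_RGB2HSV)
    m=(((h[...,0]<12)|(h[...,0]>170))&(h[...,1]>80)&(h[...,2]<125)).astype(np.uint8)
    cs,_=cv2.findContours(m,0,1)
    for c in cs:
        if cv2.contourArea(c)>60:
            r=cv2.minAreaRect(c); print(n,'brown',r, ray(n,*r[0],135 if 0 else 149)[:2].round())
    m=((h[...,2]<70)).astype(np.uint8)
    cs,_=cv2.findContours(m,0,1)
    for c in cs:
        if cv2.contourArea(c)>60:
            r=cv2.minAreaRect(c); print(n,'dark',np.round(r[0]),np.round(r[1]),r[2], ray(n,*r[0],104)[:2].round())
cv2.imwrite('pics/c2.png',np.vstack([up(a,285,140,180,130,4)]))
E
```

```text
top
[482. 390.] [99. 46.] 4.5
[504.  30.] [99. 47.] 3.9
[521. 279.] [99. 47.] 6.1
[533. 151.] [99. 47.] 6.0
[ 692. -404.] [ 52. 181.] 5.0
[760. 284.] [52. 56.] 1.6
[ 804. -433.] [45. 93.] 9.0
[ 870. -422.] [46. 93.] 8.6
side
[482. 389.] [100.  47.] 4.0
[522. 278.] [100.  46.] 6.2
[533. 150.] [100.  46.] 6.0
[505.  31.] [100.  45.] 4.4
top brown ((310.7205505371094, 177.3676300048828), (40.879234313964844, 10.58411693572998), 85.60128784179688) [ 571. -103.]
top dark [ 19. 355.] [56. 38.] 90.0 [138. 570.]
top dark [300. 278.] [41. 19.] 23.629379272460938 [333. -85.]
top dark [363. 206.] [36.  8.] 82.87498474121094 [ 511. -237.]
top dark [357. 207.] [ 38. 111.] 4.236394882202148 [ 509. -223.]
top dark [256.  12.] [ 25. 511.] 90.0 [1023.   42.]
side brown ((344.1999816894531, 221.60003662109375), (22.76839828491211, 3.7947328090667725), 71.56504821777344) [346. 185.]
side brown ((337.6639099121094, 235.01519775390625), (44.37326431274414, 23.93482780456543), 43.9583740234375) [364. 222.]
side brown ((249.2817840576172, 133.35357666015625), (14.506237983703613, 38.05259704589844), 86.98721313476562) [575. -91.]
side brown ((57.5, 155.0), (310.0, 115.0), 90.0) [1057.    7.]
side dark [474. 342.] [72. 98.] 11.481990814208984 [ 97. 442.]
side dark [334. 166.] [19. 40.] 23.96249008178711 [349. -26.]
side dark [472. 234.] [201.  78.] 90.0 [ 37. 179.]
side dark [250. 138.] [ 9. 35.] 90.0 [ 576. -120.]
side dark [272. 112.] [ 8. 30.] 87.27368927001953 [ 515. -227.]
side dark [269. 125.] [96. 30.] 11.668773651123047 [ 524. -174.]
side dark [256. 176.] [353. 511.] 90.0 [555.  20.]
```

View pics/c1.png

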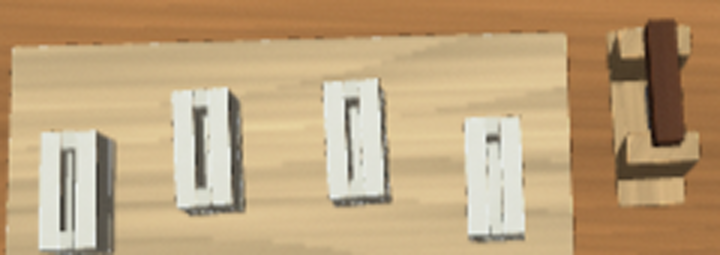

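View pics/c2.png

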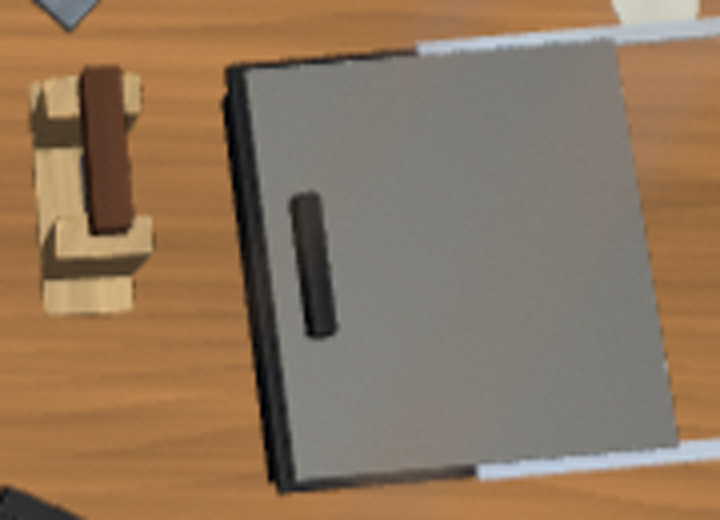

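The crops show four plaster tops with slots along x, clear of each other. The feeler handle is at crop (107,150), centred on the rack. The lid's bar is at crop (313,265), and the black front trim is visible along (230,65)-(275,490). Both views agree on the casting poses to about 1 mm. Next are the feeler and lid poses.

```bash
python3 - <<'E'
from h import *
a=cv2.imread('pics/t0.png')[:,:,::-1].copy()
h=cv2.cvtColor(a,cv2.COLOR_RGB2HSV)
m=(((h[...,0]<12)|(h[...,0]>170))&(h[...,1]>80)&(h[...,2]<125)).astype(np.uint8); m[:140]=0;m[230:]=0
c=max(cv2.findContours(m,0,1)[0],key=cv2.contourArea)
print('handle',cv2.minAreaRect(np.array([ray('top',u,v,149)[:2] for u,v in c[:,0]],np.float32)))
# lid bar
m=(h[...,2]<75).astype(np.uint8); m[:180]=0;m[235:]=0;m[:,:355]=0;m[:,375:]=0
c=max(cv2.findContours(m,0,1)[0],key=cv2.contourArea)
print('bar',cv2.minAreaRect(np.array([ray('top',u,v,104)[:2] for u,v in c[:,0]],np.float32)))
for p in[(245,70),(295,480),(618,40),(680,445)]: print('lid',ray('top',285+p[0]/4-.4,140+p[1]/4-.4,82)[:2].round())
for p in[(226,66),(275,490)]: print('trim',ray('top',285+p[0]/4-.4,140+p[1]/4-.4,75)[:2].round())
for p in[(35,150-66),(30+10,80),(140,75),(50,220),(155,262-40)]: print('upr',ray('top',285+p[0]/4-.4,140+p[1]/4-.4,115)[:2].round())
X0=np.array([571,-103,149.])
# predicted handle corners in both views vs seen
for n in('top','side'):
    for x in(-50,50):
        for y in(-12,12):
            t=np.radians(3);print(n,x,y,proj(n,X0+[x*np.cos(t)-y*np.sin(t),x*np.sin(t)+y*np.cos(t),0]).round(1))
b=cv2.imread('pics/s0.png')
cv2.imwrite('pics/c3.png',cv2.resize(b[60:185,200:350],None,fx=5,fy=5,interpolation=cv2.INTER_CUBIC)[:600])
E
```

```text
handle ((571.2965087890625, -103.22439575195312), (100.00348663330078, 25.427846908569336), 4.838730812072754)
bar ((511.7877197265625, -236.98834228515625), (89.55186462402344, 19.368364334106445), 6.772312164306641)
lid [ 640. -200.]
lid [ 381. -229.]
lid [ 666. -440.]
lid [ 409. -467.]
trim [ 644. -189.]
trim [ 375. -218.]
upr [619. -64.]
upr [622. -67.]
upr [ 627. -129.]
upr [534. -74.]
upr [ 534. -138.]
top -50 -12 [316.6 197.8]
top -50 12 [306.5 198.1]
top 50 -12 [314.6 157. ]
top 50 12 [304.7 157.2]
side -50 -12 [269.7 126.9]
side -50 12 [270.  133.2]
side 50 -12 [232.3 127.1]
side 50 12 [232.2 133.5]
```

View pics/c3.png

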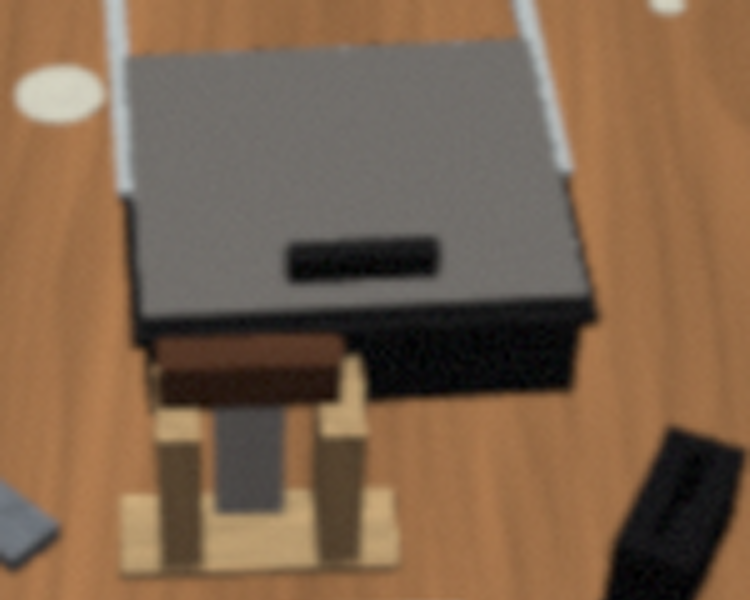

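The handle is at (571,-103), yaw about 5°, top at 149, size 100x25 as described. The tote is centred near (523,-326), yaw about 6.4°. I'm moving above the feeler.

```bash

python3 -m jog '[{"dx":0.02,"dy":-0.0355,"dz":0.005,"wz":-0.149},{"dx":0.02,"dy":-0.0355,"dz":0.005,"wz":-0.149},{"dx":0.02,"dy":-0.0355,"dz":0.005,"wz":-0.149},{"dx":0.02,"dy":-0.0355,"dz":0.005,"wz":-0.149},{"dx":0.02,"dy":-0.0355,"dz":0.005,"wz":-0.149},{"dx":0.02,"dy":-0.0355,"dz":0.005,"wz":-0.149},{"dx":0.02,"dy":-0.0355,"dz":0.005,"wz":-0.149},{"dx":0.02,"dy":-0.0355,"dz":0.005,"wz":-0.149},{"dx":0.02,"dy":-0.0355,"dz":0.005,"wz":-0.149},{"dx":0.02,"dy":-0.0355,"dz":0.005,"wz":-0.149}]'
python3 -m jog '[{"dx":0.02,"dy":-0.0355,"dz":0.005,"wz":-0.149},{"dx":0.02,"dy":-0.0355,"dz":0.005,"wz":-0.149},{"dx":0.02,"dy":-0.0355,"dz":0.005,"wz":-0.149},{"dx":0.02,"dy":-0.0355,"dz":0.005,"wz":-0.149},{"dx":0.02,"dy":-0.0355,"dz":0.005,"wz":-0.149},{"dx":0.02,"dy":-0.0355,"dz":0.005,"wz":-0.149},{"dx":0.02,"dy":-0.0355,"dz":0.005,"wz":-0.149},{"dx":0.02,"dy":-0.0355,"dz":0.005,"wz":-0.149},{"dz":0},{"dz":0}]'
```

```text
invalid input
invalid input
```

```bash

python3 -m jog '[{"dx":0.02,"dy":-0.0355,"dz":0.005,"wx":0,"wy":0,"wz":-0.149,"grip":-1}]'; python3 -m jog --help | head
```

```text
time_s: 0.2
ee_pos: [227.1, 502.4, 217.4]
ee_rot: [-180.0, -0.1, 150.2]
force: [0.5, -0.7, 0.4]
gripper_width: 91.4invalid input: not JSON, or not a number
```

```bash

python3 -m jog '[{"dx":0.02,"dy":-0.0355,"dz":0.006,"wx":0,"wy":0,"wz":-0.149,"grip":-1},{"dx":0.02,"dy":-0.0355,"dz":0.006,"wx":0,"wy":0,"wz":-0.149,"grip":-1},{"dx":0.02,"dy":-0.0355,"dz":0.006,"wx":0,"wy":0,"wz":-0.149,"grip":-1},{"dx":0.02,"dy":-0.0355,"dz":0.006,"wx":0,"wy":0,"wz":-0.149,"grip":-1},{"dx":0.02,"dy":-0.0355,"dz":0.006,"wx":0,"wy":0,"wz":-0.149,"grip":-1},{"dx":0.02,"dy":-0.0355,"dz":0.006,"wx":0,"wy":0,"wz":-0.149,"grip":-1},{"dx":0.02,"dy":-0.0355,"dz":0.006,"wx":0,"wy":0,"wz":-0.149,"grip":-1},{"dx":0.02,"dy":-0.0355,"dz":0.006,"wx":0,"wy":0,"wz":-0.149,"grip":-1},{"dx":0.02,"dy":-0.0355,"dz":0.006,"wx":0,"wy":0,"wz":-0.149,"grip":-1},{"dx":0.02,"dy":-0.0355,"dz":0.006,"wx":0,"wy":0,"wz":-0.149,"grip":-1}]'
python3 -m jog '[{"dx":0.02,"dy":-0.0355,"dz":0,"wx":0,"wy":0,"wz":-0.149,"grip":-1},{"dx":0.02,"dy":-0.0355,"dz":0,"wx":0,"wy":0,"wz":-0.149,"grip":-1},{"dx":0.02,"dy":-0.0355,"dz":0,"wx":0,"wy":0,"wz":-0.149,"grip":-1},{"dx":0.02,"dy":-0.0355,"dz":0,"wx":0,"wy":0,"wz":-0.149,"grip":-1},{"dx":0.02,"dy":-0.0355,"dz":0,"wx":0,"wy":0,"wz":-0.149,"grip":-1},{"dx":0.02,"dy":-0.0355,"dz":0,"wx":0,"wy":0,"wz":-0.149,"grip":-1},{"dx":0.02,"dy":-0.0355,"dz":0,"wx":0,"wy":0,"wz":-0.149,"grip":-1},{"dx":0,"dy":0,"dz":0,"wx":0,"wy":0,"wz":0,"grip":-1},{"dx":0,"dy":0,"dz":0,"wx":0,"wy":0,"wz":0,"grip":-1}]'
```

```text
time_s: 1.2
ee_pos: [428.7, 143.8, 279.0]
ee_rot: [-180.0, 0.0, 64.5]
force: [0.3, -0.5, -0.5]
gripper_width: 91.2
time_s: 2.1
ee_pos: [568.1, -103.4, 278.0]
ee_rot: [-179.9, 0.1, 5.1]
force: [-0.1, 0.5, -0.7]
gripper_width: 91.0
```

```bash

python3 -m jog '[{"dx":0.003,"dy":0,"dz":-0.03,"wx":0,"wy":0,"wz":0,"grip":-1},{"dx":0,"dy":0,"dz":-0.045,"wx":0,"wy":0,"wz":0,"grip":-1},{"dx":0,"dy":0,"dz":-0.045,"wx":0,"wy":0,"wz":0,"grip":-1},{"dx":0,"dy":0,"dz":-0.03,"wx":0,"wy":0,"wz":0,"grip":-1},{"dx":0,"dy":0,"dz":-0.013,"wx":0,"wy":0,"wz":0,"grip":-1},{"dx":0,"dy":0,"dz":0,"wx":0,"wy":0,"wz":0,"grip":-0.5},{"dx":0,"dy":0,"dz":0,"wx":0,"wy":0,"wz":0,"grip":0},{"dx":0,"dy":0,"dz":0,"wx":0,"wy":0,"wz":0,"grip":0.4},{"dx":0,"dy":0,"dz":0,"wx":0,"wy":0,"wz":0,"grip":1},{"dx":0,"dy":0,"dz":0,"wx":0,"wy":0,"wz":0,"grip":1}]' 30
python3 -m jog '[{"dx":0,"dy":0,"dz":0,"wx":0,"wy":0,"wz":0,"grip":1},{"dx":0,"dy":0,"dz":0,"wx":0,"wy":0,"wz":0,"grip":1},{"dx":0,"dy":0,"dz":0,"wx":0,"wy":0,"wz":0,"grip":1},{"dx":0,"dy":0,"dz":0,"wx":0,"wy":0,"wz":0,"grip":1}]' 30
```

```text
time_s: 3.1
ee_pos: [571.9, -103.2, 117.1]
ee_rot: [180.0, -0.1, 5.1]
force: [-0.7, 1.0, 0.8]
gripper_width: 54.0
time_s: 3.5
ee_pos: [571.5, -103.4, 116.0]
ee_rot: [180.0, -0.0, 5.1]
force: [-0.1, -1.2, 0.8]
gripper_width: 24.0
```

```bash

python3 -m jog '[{"dx":0,"dy":0,"dz":0.02,"wx":0,"wy":0,"wz":0,"grip":1},{"dx":0,"dy":0,"dz":0.045,"wx":0,"wy":0,"wz":0,"grip":1},{"dx":0,"dy":0,"dz":0.045,"wx":0,"wy":0,"wz":0,"grip":1},{"dx":-0.004,"dy":0.02,"dz":0.01,"wx":0,"wy":0,"wz":0,"grip":1},{"dx":-0.008,"dy":0.045,"dz":0,"wx":0,"wy":0,"wz":0,"grip":1},{"dx":-0.008,"dy":0.045,"dz":0,"wx":0,"wy":0,"wz":0,"grip":1},{"dx":-0.008,"dy":0.045,"dz":0,"wx":0,"wy":0,"wz":0,"grip":1},{"dx":-0.008,"dy":0.045,"dz":0,"wx":0,"wy":0,"wz":0,"grip":1},{"dx":-0.008,"dy":0.045,"dz":0,"wx":0,"wy":0,"wz":0,"grip":1},{"dx":-0.008,"dy":0.045,"dz":0,"wx":0,"wy":0,"wz":0,"grip":1}]'
python3 -m jog '[{"dx":-0.008,"dy":0.045,"dz":0,"wx":0,"wy":0,"wz":0,"grip":1},{"dx":-0.008,"dy":0.045,"dz":0,"wx":0,"wy":0,"wz":0,"grip":1},{"dx":-0.008,"dy":0.045,"dz":0,"wx":0,"wy":0,"wz":0,"grip":1},{"dx":-0.008,"dy":0.045,"dz":0,"wx":0,"wy":0,"wz":0,"grip":1},{"dx":-0.006,"dy":0.023,"dz":-0.01,"wx":0,"wy":0,"wz":-0.014,"grip":1},{"dx":0,"dy":0,"dz":-0.01,"wx":0,"wy":0,"wz":0,"grip":1},{"dx":0,"dy":0,"dz":-0.01,"wx":0,"wy":0,"wz":0,"grip":1},{"dx":0,"dy":0,"dz":0,"wx":0,"wy":0,"wz":0,"grip":1},{"dx":0,"dy":0,"dz":0,"wx":0,"wy":0,"wz":0,"grip":1}]'
cat > look.py <<'E'
import sys
from meas import *
a=snap('top',sys.argv[1]+'t.png');b=snap('side',sys.argv[1]+'s.png')
for n,i in(('top',a),('side',b)):
    print(n)
    for o in castings(n,i): print(*o) if 400<o[0][0]<600 and -470<o[0][1]<500 else 0
s=env.state();print(s['time_s'],s['ee_pos'].round(1),s['ee_rot'].round(1),s['force'].round(1))
def up(i,x,y,w,h,s): return cv2.resize(i[y:y+h,x:x+w,::-1],None,fx=s,fy=s,interpolation=cv2.INTER_CUBIC)
if len(sys.argv)>2:
    n,x,y,z=sys.argv[2],*map(float,sys.argv[3:6]);u,v=proj(n,(x,y,z)).astype(int)
    cv2.imwrite('pics/'+sys.argv[1]+'c.png',up(a if n=='top' else b,max(u-60,0),max(v-45,0),120,90,5))
    print('crop origin',u-60,v-45)
E
python3 look.py k1 side 482 390 100
```

```text
time_s: 4.5
ee_pos: [518.3, 188.6, 235.5]
ee_rot: [180.0, 0.1, 5.1]
force: [1.2, 0.1, -2.9]
gripper_width: 23.9
time_s: 5.4
ee_pos: [481.7, 388.7, 205.8]
ee_rot: [180.0, 0.0, 4.2]
force: [-0.1, 0.0, -1.5]
gripper_width: 24.2
top
[504.  30.] [99. 47.] 3.9
[520. 279.] [100.  47.] 6.1
[533. 151.] [99. 47.] 6.0
side
[482. 390.] [101.  46.] 2.1
[540. 280.] [63. 47.] 6.2
5.5 [482.  389.2 206.6] [-1.8e+02 -1.0e-01  4.2e+00] [-0.2  0.2 -2.3]
crop origin 224 267
```

View pics/k1c.png

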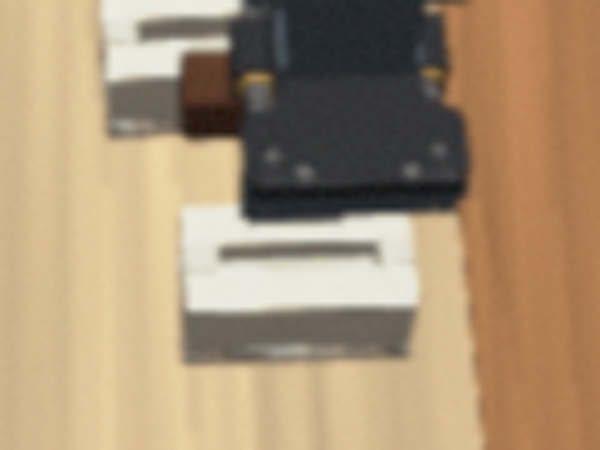

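The view shows the gripper over place 1, with the slot at crop (300,250). The blade is hidden behind the gripper and the offset is under 1 mm. Going down while watching the force.

```bash

python3 -m jog '[{"dx":0,"dy":0.001,"dz":-0.01,"wx":0,"wy":0,"wz":0,"grip":1},{"dx":0,"dy":0,"dz":-0.01,"wx":0,"wy":0,"wz":0,"grip":1},{"dx":0,"dy":0,"dz":-0.01,"wx":0,"wy":0,"wz":0,"grip":1},{"dx":0,"dy":0,"dz":-0.005,"wx":0,"wy":0,"wz":0,"grip":1},{"dx":0,"dy":0,"dz":-0.004,"wx":0,"wy":0,"wz":0,"grip":1},{"dx":0,"dy":0,"dz":-0.002,"wx":0,"wy":0,"wz":0,"grip":1},{"dx":0,"dy":0,"dz":0,"wx":0,"wy":0,"wz":0,"grip":1}]' 40
python3 -m jog '[{"dx":0,"dy":0,"dz":-0.003,"wx":0,"wy":0,"wz":0,"grip":1},{"dx":0,"dy":0,"dz":-0.003,"wx":0,"wy":0,"wz":0,"grip":1},{"dx":0,"dy":0,"dz":0,"wx":0,"wy":0,"wz":0,"grip":1}]'
```

```text
time_s: 6.2
ee_pos: [481.3, 390.8, 164.7]
ee_rot: [180.0, 0.0, 4.3]
force: [-0.1, -0.0, -2.1]
gripper_width: 23.9
time_s: 6.5
ee_pos: [481.3, 390.8, 158.6]
ee_rot: [180.0, 0.0, 4.3]
force: [0.0, -1.0, -2.7]
gripper_width: 24.0
```

```bash

python3 -m jog '[{"dx":0,"dy":0,"dz":-0.004,"wx":0,"wy":0,"wz":0,"grip":1},{"dx":0,"dy":0,"dz":-0.003,"wx":0,"wy":0,"wz":0,"grip":1},{"dx":0,"dy":0,"dz":0,"wx":0,"wy":0,"wz":0,"grip":1}]'
python3 -m jog '[{"dx":0,"dy":0,"dz":-0.002,"wx":0,"wy":0,"wz":0,"grip":1},{"dx":0,"dy":0,"dz":-0.001,"wx":0,"wy":0,"wz":0,"grip":1},{"dx":0,"dy":0,"dz":0,"wx":0,"wy":0,"wz":0,"grip":1}]'
```

```text
time_s: 6.8
ee_pos: [481.1, 390.8, 151.3]
ee_rot: [180.0, 0.0, 4.3]
force: [0.9, -0.3, -2.2]
gripper_width: 23.7
time_s: 7.1
ee_pos: [481.4, 390.8, 150.0]
ee_rot: [-180.0, -0.0, 4.3]
force: [-0.9, -1.8, 4.7]
gripper_width: 23.7
```

```bash

python3 -m jog '[{"dx":0,"dy":0,"dz":-0.002,"wx":0,"wy":0,"wz":0,"grip":1},{"dx":0,"dy":0,"dz":0,"wx":0,"wy":0,"wz":0,"grip":1}]'
python3 -m jog '[{"dx":0,"dy":0,"dz":-0.002,"wx":0,"wy":0,"wz":0,"grip":1},{"dx":0,"dy":0,"dz":0,"wx":0,"wy":0,"wz":0,"grip":1}]'
```

```text
time_s: 7.3
ee_pos: [481.4, 390.9, 150.0]
ee_rot: [-180.0, -0.1, 4.3]
force: [-2.1, -4.0, 13.8]
gripper_width: 23.8
time_s: 7.5
ee_pos: [481.6, 390.9, 149.9]
ee_rot: [-179.9, -0.2, 4.3]
force: [-5.5, -5.6, 21.7]
gripper_width: 23.4
```

Place 1 is jammed: it stopped at tip z 54, which is 42 above the underside, with 22 N. On to place 2.

```bash

python3 -m jog '[{"dx":0,"dy":0,"dz":0.01,"wx":0,"wy":0,"wz":0,"grip":1},{"dx":0,"dy":0,"dz":0.02,"wx":0,"wy":0,"wz":0,"grip":1},{"dx":0,"dy":0,"dz":0.03,"wx":0,"wy":0,"wz":0,"grip":1},{"dx":0.01,"dy":-0.029,"dz":0,"wx":0,"wy":0,"wz":0.01,"grip":1},{"dx":0.01,"dy":-0.029,"dz":0,"wx":0,"wy":0,"wz":0.01,"grip":1},{"dx":0.01,"dy":-0.029,"dz":0,"wx":0,"wy":0,"wz":0.011,"grip":1},{"dx":0.01,"dy":-0.025,"dz":0,"wx":0,"wy":0,"wz":0,"grip":1},{"dx":0,"dy":0,"dz":0,"wx":0,"wy":0,"wz":0,"grip":1},{"dx":0,"dy":0,"dz":0,"wx":0,"wy":0,"wz":0,"grip":1}]'
python3 look.py k2
```

```text
time_s: 8.4
ee_pos: [521.6, 279.2, 204.7]
ee_rot: [-179.9, -0.0, 6.0]
force: [-0.5, -0.2, -2.3]
gripper_width: 23.9
top
[504.  30.] [97. 48.] 1.8
[533. 151.] [99. 47.] 5.9
side
[482. 389.] [100.  47.] 4.0
[522. 278.] [100.  47.] 6.1
8.5 [521.2 280.  204.8] [-179.9    0.     6.1] [-0.2  0.2 -2. ]
```

```bash

python3 -m jog '[{"dx":0,"dy":-0.001,"dz":-0.015,"wx":0,"wy":0,"wz":0,"grip":1},{"dx":0,"dy":0,"dz":-0.012,"wx":0,"wy":0,"wz":0,"grip":1},{"dx":0,"dy":0,"dz":-0.006,"wx":0,"wy":0,"wz":0,"grip":1},{"dx":0,"dy":0,"dz":-0.004,"wx":0,"wy":0,"wz":0,"grip":1},{"dx":0,"dy":0,"dz":-0.003,"wx":0,"wy":0,"wz":0,"grip":1},{"dx":0,"dy":0,"dz":0,"wx":0,"wy":0,"wz":0,"grip":1}]'
python3 -m jog '[{"dx":0,"dy":0,"dz":-0.004,"wx":0,"wy":0,"wz":0,"grip":1},{"dx":0,"dy":0,"dz":-0.004,"wx":0,"wy":0,"wz":0,"grip":1},{"dx":0,"dy":0,"dz":-0.004,"wx":0,"wy":0,"wz":0,"grip":1},{"dx":0,"dy":0,"dz":0,"wx":0,"wy":0,"wz":0,"grip":1}]'
python3 -m jog '[{"dx":0,"dy":0,"dz":-0.002,"wx":0,"wy":0,"wz":0,"grip":1},{"dx":0,"dy":0,"dz":-0.002,"wx":0,"wy":0,"wz":0,"grip":1},{"dx":0,"dy":0,"dz":0,"wx":0,"wy":0,"wz":0,"grip":1}]'
```

```text
time_s: 9.1
ee_pos: [521.3, 278.1, 164.8]
ee_rot: [180.0, 0.0, 6.1]
force: [-0.9, -0.6, -2.4]
gripper_width: 24.0
time_s: 9.5
ee_pos: [521.0, 277.7, 152.3]
ee_rot: [180.0, 0.1, 6.1]
force: [-0.7, 0.6, -2.0]
gripper_width: 24.0
time_s: 9.8
ee_pos: [521.2, 277.9, 148.7]
ee_rot: [180.0, 0.0, 6.1]
force: [-0.2, 0.7, -1.6]
gripper_width: 24.0
```

```bash

python3 -m jog '[{"dx":0,"dy":0,"dz":-0.003,"wx":0,"wy":0,"wz":0,"grip":1},{"dx":0,"dy":0,"dz":-0.002,"wx":0,"wy":0,"wz":0,"grip":1},{"dx":0,"dy":0,"dz":0,"wx":0,"wy":0,"wz":0,"grip":1}]'
python3 -m jog '[{"dx":0,"dy":0,"dz":-0.006,"wx":0,"wy":0,"wz":0,"grip":1},{"dx":0,"dy":0,"dz":-0.006,"wx":0,"wy":0,"wz":0,"grip":1},{"dx":0,"dy":0,"dz":-0.006,"wx":0,"wy":0,"wz":0,"grip":1},{"dx":0,"dy":0,"dz":0,"wx":0,"wy":0,"wz":0,"grip":1}]'
python3 -m jog '[{"dx":0,"dy":0,"dz":-0.003,"wx":0,"wy":0,"wz":0,"grip":1},{"dx":0,"dy":0,"dz":-0.002,"wx":0,"wy":0,"wz":0,"grip":1},{"dx":0,"dy":0,"dz":0,"wx":0,"wy":0,"wz":0,"grip":1}]'
```

```text
time_s: 10.1
ee_pos: [521.1, 277.8, 143.5]
ee_rot: [180.0, 0.0, 6.1]
force: [-0.4, 0.1, -1.8]
gripper_width: 23.9
time_s: 10.5
ee_pos: [520.6, 277.5, 124.6]
ee_rot: [179.9, 0.1, 6.1]
force: [0.2, 0.3, -2.1]
gripper_width: 23.9
time_s: 10.8
ee_pos: [521.6, 278.0, 123.0]
ee_rot: [-180.0, -0.1, 6.1]
force: [-1.0, -1.2, 7.8]
gripper_width: 23.8
```

Place 2 is clear, bottoming at tip z 27. A short press, then place 3.

```bash

python3 -m jog '[{"dx":0,"dy":0,"dz":-0.002,"wx":0,"wy":0,"wz":0,"grip":1},{"dx":0,"dy":0,"dz":0,"wx":0,"wy":0,"wz":0,"grip":1}]'
python3 -m jog '[{"dx":0,"dy":0,"dz":0.01,"wx":0,"wy":0,"wz":0,"grip":1},{"dx":0,"dy":0,"dz":0.02,"wx":0,"wy":0,"wz":0,"grip":1},{"dx":0,"dy":0,"dz":0.03,"wx":0,"wy":0,"wz":0,"grip":1},{"dx":0,"dy":0,"dz":0.025,"wx":0,"wy":0,"wz":0,"grip":1},{"dx":0.003,"dy":-0.032,"dz":0,"wx":0,"wy":0,"wz":0,"grip":1},{"dx":0.003,"dy":-0.032,"dz":0,"wx":0,"wy":0,"wz":0,"grip":1},{"dx":0.003,"dy":-0.032,"dz":0,"wx":0,"wy":0,"wz":0,"grip":1},{"dx":0.003,"dy":-0.032,"dz":0,"wx":0,"wy":0,"wz":0,"grip":1},{"dx":0,"dy":0,"dz":0,"wx":0,"wy":0,"wz":0,"grip":1},{"dx":0,"dy":0,"dz":0,"wx":0,"wy":0,"wz":0,"grip":1}]'
python3 look.py k3
```

```text
time_s: 11.0
ee_pos: [521.7, 278.1, 122.9]
ee_rot: [-180.0, -0.1, 6.1]
force: [-4.7, -2.2, 17.2]
gripper_width: 24.0
time_s: 12.0
ee_pos: [533.6, 149.7, 204.1]
ee_rot: [-180.0, -0.0, 6.0]
force: [1.3, -0.4, -1.8]
gripper_width: 23.8
top
[482. 390.] [99. 46.] 4.5
[504.  30.] [97. 48.] 1.8
side
[482. 389.] [100.  47.] 4.0
[522. 278.] [100.  47.] 6.1
[533. 150.] [100.  46.] 6.1
12.1 [533.4 150.7 204. ] [-180.    -0.     6.1] [-0.7  0.3 -2.6]
```

```bash

python3 -m jog '[{"dx":0,"dy":0,"dz":-0.015,"wx":0,"wy":0,"wz":0,"grip":1},{"dx":0,"dy":0,"dz":-0.012,"wx":0,"wy":0,"wz":0,"grip":1},{"dx":0,"dy":0,"dz":-0.006,"wx":0,"wy":0,"wz":0,"grip":1},{"dx":0,"dy":0,"dz":-0.004,"wx":0,"wy":0,"wz":0,"grip":1},{"dx":0,"dy":0,"dz":-0.003,"wx":0,"wy":0,"wz":0,"grip":1},{"dx":0,"dy":0,"dz":0,"wx":0,"wy":0,"wz":0,"grip":1}]'
python3 -m jog '[{"dx":0,"dy":0,"dz":-0.004,"wx":0,"wy":0,"wz":0,"grip":1},{"dx":0,"dy":0,"dz":-0.004,"wx":0,"wy":0,"wz":0,"grip":1},{"dx":0,"dy":0,"dz":-0.003,"wx":0,"wy":0,"wz":0,"grip":1},{"dx":0,"dy":0,"dz":0,"wx":0,"wy":0,"wz":0,"grip":1}]'
python3 -m jog '[{"dx":0,"dy":0,"dz":-0.002,"wx":0,"wy":0,"wz":0,"grip":1},{"dx":0,"dy":0,"dz":-0.003,"wx":0,"wy":0,"wz":0,"grip":1},{"dx":0,"dy":0,"dz":0,"wx":0,"wy":0,"wz":0,"grip":1}]'
```

```text
time_s: 12.7
ee_pos: [533.3, 150.0, 163.8]
ee_rot: [180.0, 0.0, 6.1]
force: [1.1, 0.8, -1.3]
gripper_width: 24.1
time_s: 13.1
ee_pos: [533.0, 149.8, 152.4]
ee_rot: [180.0, 0.1, 6.1]
force: [-0.7, 0.3, -1.5]
gripper_width: 23.9
time_s: 13.4
ee_pos: [533.1, 149.9, 147.6]
ee_rot: [180.0, 0.0, 6.1]
force: [-1.3, -1.0, -1.6]
gripper_width: 23.7
```

```bash

python3 -m jog '[{"dx":0,"dy":0,"dz":-0.003,"wx":0,"wy":0,"wz":0,"grip":1},{"dx":0,"dy":0,"dz":-0.002,"wx":0,"wy":0,"wz":0,"grip":1},{"dx":0,"dy":0,"dz":0,"wx":0,"wy":0,"wz":0,"grip":1}]'
python3 -m jog '[{"dx":0,"dy":0,"dz":-0.006,"wx":0,"wy":0,"wz":0,"grip":1},{"dx":0,"dy":0,"dz":-0.006,"wx":0,"wy":0,"wz":0,"grip":1},{"dx":0,"dy":0,"dz":-0.005,"wx":0,"wy":0,"wz":0,"grip":1},{"dx":0,"dy":0,"dz":0,"wx":0,"wy":0,"wz":0,"grip":1}]'
python3 -m jog '[{"dx":0,"dy":0,"dz":-0.003,"wx":0,"wy":0,"wz":0,"grip":1},{"dx":0,"dy":0,"dz":-0.003,"wx":0,"wy":0,"wz":0,"grip":1},{"dx":0,"dy":0,"dz":0,"wx":0,"wy":0,"wz":0,"grip":1}]'
```

```text
time_s: 13.7
ee_pos: [533.1, 149.9, 142.6]
ee_rot: [180.0, 0.0, 6.1]
force: [-0.2, -0.1, -0.8]
gripper_width: 23.9
time_s: 14.1
ee_pos: [532.6, 149.7, 124.8]
ee_rot: [180.0, 0.1, 6.1]
force: [-0.6, 0.3, -2.5]
gripper_width: 23.8
time_s: 14.4
ee_pos: [533.7, 150.0, 122.9]
ee_rot: [-180.0, -0.1, 6.1]
force: [-4.1, -1.2, 13.6]
gripper_width: 24.0
```

Place 3 is clear too, at tip z 27 with 14 N. On to place 4.

```bash

python3 -m jog '[{"dx":0,"dy":0,"dz":0.01,"wx":0,"wy":0,"wz":0,"grip":1},{"dx":0,"dy":0,"dz":0.02,"wx":0,"wy":0,"wz":0,"grip":1},{"dx":0,"dy":0,"dz":0.03,"wx":0,"wy":0,"wz":0,"grip":1},{"dx":0,"dy":0,"dz":0.025,"wx":0,"wy":0,"wz":0,"grip":1},{"dx":-0.007,"dy":-0.03,"dz":0,"wx":0,"wy":0,"wz":-0.012,"grip":1},{"dx":-0.007,"dy":-0.03,"dz":0,"wx":0,"wy":0,"wz":-0.012,"grip":1},{"dx":-0.007,"dy":-0.03,"dz":0,"wx":0,"wy":0,"wz":-0.011,"grip":1},{"dx":-0.008,"dy":-0.03,"dz":0,"wx":0,"wy":0,"wz":0,"grip":1},{"dx":0,"dy":0,"dz":0,"wx":0,"wy":0,"wz":0,"grip":1},{"dx":0,"dy":0,"dz":0,"wx":0,"wy":0,"wz":0,"grip":1}]'
python3 look.py k4
```

```text
time_s: 15.4
ee_pos: [504.6, 29.7, 205.3]
ee_rot: [-180.0, -0.1, 4.0]
force: [-0.7, -0.1, -2.1]
gripper_width: 23.7
top
[482. 390.] [99. 46.] 4.5
[520. 279.] [100.  47.] 6.1
[532. 160.] [100.  34.] 10.3
side
[482. 389.] [100.  47.] 4.1
[522. 278.] [100.  47.] 6.2
[533. 150.] [100.  46.] 6.1
[505.  31.] [101.  44.] 2.3
15.5 [504.7  30.5 205.1] [-180.    -0.     4.1] [ 0.2 -0.1 -1.5]
```

```bash

python3 -m jog '[{"dx":0,"dy":0,"dz":-0.015,"wx":0,"wy":0,"wz":0,"grip":1},{"dx":0,"dy":0,"dz":-0.012,"wx":0,"wy":0,"wz":0,"grip":1},{"dx":0,"dy":0,"dz":-0.006,"wx":0,"wy":0,"wz":0,"grip":1},{"dx":0,"dy":0,"dz":-0.004,"wx":0,"wy":0,"wz":0,"grip":1},{"dx":0,"dy":0,"dz":-0.003,"wx":0,"wy":0,"wz":0,"grip":1},{"dx":0,"dy":0,"dz":0,"wx":0,"wy":0,"wz":0,"grip":1}]'
python3 -m jog '[{"dx":0,"dy":0,"dz":-0.004,"wx":0,"wy":0,"wz":0,"grip":1},{"dx":0,"dy":0,"dz":-0.004,"wx":0,"wy":0,"wz":0,"grip":1},{"dx":0,"dy":0,"dz":-0.004,"wx":0,"wy":0,"wz":0,"grip":1},{"dx":0,"dy":0,"dz":0,"wx":0,"wy":0,"wz":0,"grip":1}]'
python3 -m jog '[{"dx":0,"dy":0,"dz":-0.002,"wx":0,"wy":0,"wz":0,"grip":1},{"dx":0,"dy":0,"dz":-0.003,"wx":0,"wy":0,"wz":0,"grip":1},{"dx":0,"dy":0,"dz":0,"wx":0,"wy":0,"wz":0,"grip":1}]'
```

```text
time_s: 16.1
ee_pos: [504.3, 30.0, 164.8]
ee_rot: [180.0, 0.0, 4.1]
force: [0.4, 0.6, -2.2]
gripper_width: 23.6
time_s: 16.5
ee_pos: [503.9, 29.9, 152.3]
ee_rot: [180.0, 0.1, 4.1]
force: [-0.2, 0.2, -1.7]
gripper_width: 23.5
time_s: 16.8
ee_pos: [504.1, 29.9, 147.6]
ee_rot: [180.0, 0.0, 4.1]
force: [-0.2, -0.2, -1.8]
gripper_width: 23.7
```

```bash

python3 -m jog '[{"dx":0,"dy":0,"dz":-0.003,"wx":0,"wy":0,"wz":0,"grip":1},{"dx":0,"dy":0,"dz":-0.002,"wx":0,"wy":0,"wz":0,"grip":1},{"dx":0,"dy":0,"dz":0,"wx":0,"wy":0,"wz":0,"grip":1}]'
python3 -m jog '[{"dx":0,"dy":0,"dz":-0.006,"wx":0,"wy":0,"wz":0,"grip":1},{"dx":0,"dy":0,"dz":-0.006,"wx":0,"wy":0,"wz":0,"grip":1},{"dx":0,"dy":0,"dz":-0.005,"wx":0,"wy":0,"wz":0,"grip":1},{"dx":0,"dy":0,"dz":0,"wx":0,"wy":0,"wz":0,"grip":1}]'
python3 -m jog '[{"dx":0,"dy":0,"dz":-0.003,"wx":0,"wy":0,"wz":0,"grip":1},{"dx":0,"dy":0,"dz":-0.003,"wx":0,"wy":0,"wz":0,"grip":1},{"dx":0,"dy":0,"dz":0,"wx":0,"wy":0,"wz":0,"grip":1}]'
```

```text
time_s: 17.1
ee_pos: [504.1, 29.9, 142.6]
ee_rot: [180.0, 0.0, 4.1]
force: [-0.7, 0.4, -2.4]
gripper_width: 23.6
time_s: 17.5
ee_pos: [503.6, 29.9, 124.9]
ee_rot: [-180.0, 0.1, 4.1]
force: [-0.2, -0.7, -2.0]
gripper_width: 23.7
time_s: 17.8
ee_pos: [504.8, 30.0, 122.9]
ee_rot: [180.0, -0.1, 4.1]
force: [-3.6, 0.5, 16.2]
gripper_width: 23.9
```

Place 4 is clear as well, at tip z 27 with 16 N. So places 2, 3 and 4 go to the tote and place 1 stays. Now back to the rack.

```bash

python3 -m jog '[{"dx":0,"dy":0,"dz":0.01,"wx":0,"wy":0,"wz":0,"grip":1},{"dx":0,"dy":0,"dz":0.03,"wx":0,"wy":0,"wz":0,"grip":1},{"dx":0,"dy":0,"dz":0.045,"wx":0,"wy":0,"wz":0,"grip":1},{"dx":0,"dy":0,"dz":0.033,"wx":0,"wy":0,"wz":0,"grip":1},{"dx":0.017,"dy":-0.034,"dz":0,"wx":0,"wy":0,"wz":0.008,"grip":1},{"dx":0.017,"dy":-0.034,"dz":0,"wx":0,"wy":0,"wz":0.009,"grip":1},{"dx":0.017,"dy":-0.034,"dz":0,"wx":0,"wy":0,"wz":0,"grip":1},{"dx":0.016,"dy":-0.0315,"dz":0,"wx":0,"wy":0,"wz":0,"grip":1},{"dx":0,"dy":0,"dz":0,"wx":0,"wy":0,"wz":0,"grip":1},{"dx":0,"dy":0,"dz":0,"wx":0,"wy":0,"wz":0,"grip":1}]'
python3 look.py k5 side 571 -103 120
```

```text
time_s: 18.8
ee_pos: [571.3, -104.0, 237.5]
ee_rot: [-180.0, 0.1, 4.9]
force: [-0.3, 0.5, -2.0]
gripper_width: 23.8
top
[482. 390.] [99. 46.] 4.5
[504.  30.] [99. 47.] 3.9
[521. 279.] [99. 47.] 6.1
[533. 151.] [99. 47.] 6.0
side
[482. 389.] [100.  47.] 4.2
[522. 278.] [100.  47.] 6.1
[533. 150.] [100.  46.] 6.0
[505.  31.] [100.  45.] 4.4
18.9 [ 570.9 -102.9  237.9] [-180.     0.     5.1] [ 0.5  0.1 -1.6]
crop origin 191 92
```

View pics/k5c.png

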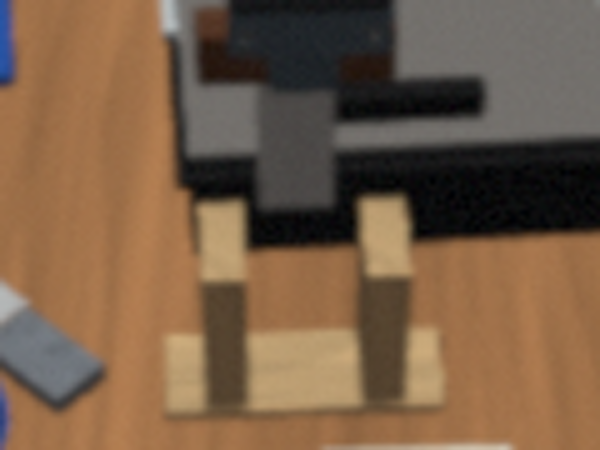

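The blade hangs centred between the uprights (blade at crop x 297, gap 248-360), as it did at the start. Lowering it.

```bash

python3 -m jog '[{"dx":0.0005,"dy":0,"dz":-0.03,"wx":0,"wy":0,"wz":0,"grip":1},{"dx":0,"dy":0,"dz":-0.03,"wx":0,"wy":0,"wz":0,"grip":1},{"dx":0,"dy":0,"dz":-0.03,"wx":0,"wy":0,"wz":0,"grip":1},{"dx":0,"dy":0,"dz":-0.015,"wx":0,"wy":0,"wz":0,"grip":1},{"dx":0,"dy":0,"dz":-0.008,"wx":0,"wy":0,"wz":0,"grip":1},{"dx":0,"dy":0,"dz":-0.004,"wx":0,"wy":0,"wz":0,"grip":1},{"dx":0,"dy":0,"dz":-0.002,"wx":0,"wy":0,"wz":0,"grip":1},{"dx":0,"dy":0,"dz":0,"wx":0,"wy":0,"wz":0,"grip":1}]'
python3 -m jog '[{"dx":0,"dy":0,"dz":-0.003,"wx":0,"wy":0,"wz":0,"grip":1},{"dx":0,"dy":0,"dz":0,"wx":0,"wy":0,"wz":0,"grip":1}]'
```

```text
time_s: 19.7
ee_pos: [572.4, -103.4, 119.8]
ee_rot: [180.0, -0.1, 5.1]
force: [-0.0, 0.2, -1.6]
gripper_width: 23.7
time_s: 19.9
ee_pos: [571.9, -103.6, 116.2]
ee_rot: [180.0, -0.0, 5.0]
force: [0.0, 0.0, -2.1]
gripper_width: 24.0
```

```bash

python3 -m jog '[{"dx":0,"dy":0,"dz":-0.001,"wx":0,"wy":0,"wz":0,"grip":1},{"dx":0,"dy":0,"dz":0,"wx":0,"wy":0,"wz":0,"grip":0.3},{"dx":0,"dy":0,"dz":0,"wx":0,"wy":0,"wz":0,"grip":0},{"dx":0,"dy":0,"dz":0,"wx":0,"wy":0,"wz":0,"grip":-0.2},{"dx":0,"dy":0,"dz":0,"wx":0,"wy":0,"wz":0,"grip":-0.2}]'
python3 -m jog '[{"dx":0,"dy":0,"dz":0.02,"wx":0,"wy":0,"wz":0,"grip":-0.2},{"dx":0,"dy":0,"dz":0.045,"wx":0,"wy":0,"wz":0,"grip":-0.2},{"dx":0,"dy":0,"dz":0.045,"wx":0,"wy":0,"wz":0,"grip":-0.2},{"dx":-0.015,"dy":-0.034,"dz":0,"wx":0,"wy":0,"wz":0.013,"grip":-0.2},{"dx":-0.015,"dy":-0.034,"dz":0,"wx":0,"wy":0,"wz":0.013,"grip":-0.2},{"dx":-0.015,"dy":-0.034,"dz":-0.01,"wx":0,"wy":0,"wz":0,"grip":-0.2},{"dx":-0.015,"dy":-0.032,"dz":-0.03,"wx":0,"wy":0,"wz":0,"grip":-0.2},{"dx":0,"dy":0,"dz":-0.03,"wx":0,"wy":0,"wz":0,"grip":-0.2},{"dx":0,"dy":0,"dz":0,"wx":0,"wy":0,"wz":0,"grip":-0.2}]'
python3 look.py k6 side 540 -160 120
```

```text
time_s: 20.4
ee_pos: [572.0, -103.6, 115.0]
ee_rot: [180.0, -0.0, 5.0]
force: [0.3, -0.3, -0.0]
gripper_width: 52.6
time_s: 21.3
ee_pos: [508.7, -237.2, 151.2]
ee_rot: [-179.7, 0.4, 6.4]
force: [-0.5, -0.6, 0.1]
gripper_width: 55.0
top
[482. 390.] [99. 46.] 4.5
[504.  30.] [99. 47.] 3.9
[520. 279.] [100.  47.] 6.1
[533. 151.] [99. 47.] 6.0
side
[482. 389.] [100.  47.] 4.2
[522. 278.] [100.  46.] 6.2
[533. 150.] [100.  46.] 6.0
[505.  31.] [101.  45.] 4.4
21.4 [ 512.1 -237.4  155.3] [-180.     0.     6.5] [ 0.4  0.2 -0. ]
crop origin 203 78
```

View pics/k6c.png

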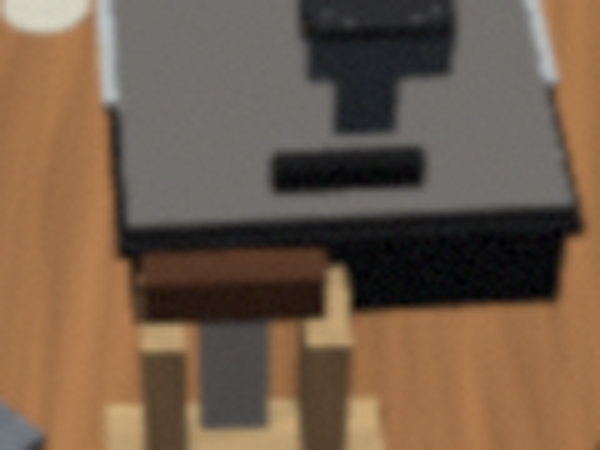

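The feeler hangs seated in the rack again. The gripper is over the lid's bar at crop (348,170). Gripping the bar.

```bash

python3 -m jog '[{"dx":0,"dy":0,"dz":-0.03,"wx":0,"wy":0,"wz":0,"grip":-0.2},{"dx":0,"dy":0,"dz":-0.025,"wx":0,"wy":0,"wz":0,"grip":-0.2},{"dx":0,"dy":0,"dz":-0.01,"wx":0,"wy":0,"wz":0,"grip":-0.2},{"dx":0,"dy":0,"dz":0,"wx":0,"wy":0,"wz":0,"grip":0.3},{"dx":0,"dy":0,"dz":0,"wx":0,"wy":0,"wz":0,"grip":1},{"dx":0,"dy":0,"dz":0,"wx":0,"wy":0,"wz":0,"grip":1},{"dx":0,"dy":0,"dz":0,"wx":0,"wy":0,"wz":0,"grip":1},{"dx":0,"dy":0,"dz":0,"wx":0,"wy":0,"wz":0,"grip":1}]' 20
python3 -m jog '[{"dx":0.0022,"dy":-0.02,"dz":0,"wx":0,"wy":0,"wz":0,"grip":1},{"dx":0.0022,"dy":-0.02,"dz":0,"wx":0,"wy":0,"wz":0,"grip":1},{"dx":0.0022,"dy":-0.02,"dz":0,"wx":0,"wy":0,"wz":0,"grip":1},{"dx":0,"dy":0,"dz":0,"wx":0,"wy":0,"wz":0,"grip":1}]'
```

```text
time_s: 22.2
ee_pos: [512.6, -238.2, 91.0]
ee_rot: [179.9, -0.1, 6.5]
force: [0.8, -2.4, 0.6]
gripper_width: 17.6
time_s: 22.6
ee_pos: [519.8, -302.1, 90.9]
ee_rot: [179.7, -0.2, 6.4]
force: [1.6, -2.1, 5.4]
gripper_width: 15.7
```

```bash

python3 -m jog '[{"dx":0.0033,"dy":-0.03,"dz":0,"wx":0,"wy":0,"wz":0,"grip":1},{"dx":0.0034,"dy":-0.03,"dz":0,"wx":0,"wy":0,"wz":0,"grip":1},{"dx":0.0034,"dy":-0.03,"dz":0,"wx":0,"wy":0,"wz":0,"grip":1},{"dx":0.0033,"dy":-0.03,"dz":0,"wx":0,"wy":0,"wz":0,"grip":1},{"dx":0.0022,"dy":-0.02,"dz":0,"wx":0,"wy":0,"wz":0,"grip":1},{"dx":0.0012,"dy":-0.01,"dz":0,"wx":0,"wy":0,"wz":0,"grip":1},{"dx":0,"dy":0,"dz":0,"wx":0,"wy":0,"wz":0,"grip":1}]'
python3 -m jog '[{"dx":0.0006,"dy":-0.005,"dz":0,"wx":0,"wy":0,"wz":0,"grip":1},{"dx":0.0006,"dy":-0.005,"dz":0,"wx":0,"wy":0,"wz":0,"grip":1},{"dx":0,"dy":0,"dz":0,"wx":0,"wy":0,"wz":0,"grip":1}]'
python3 -m jog '[{"dx":0.0006,"dy":-0.005,"dz":0,"wx":0,"wy":0,"wz":0,"grip":1},{"dx":0.0006,"dy":-0.005,"dz":0,"wx":0,"wy":0,"wz":0,"grip":1},{"dx":0,"dy":0,"dz":0,"wx":0,"wy":0,"wz":0,"grip":1}]'
```

```text
time_s: 23.3
ee_pos: [537.3, -451.5, 90.9]
ee_rot: [179.7, -0.3, 6.4]
force: [5.1, -0.9, 4.0]
gripper_width: 16.1
time_s: 23.6
ee_pos: [538.2, -459.6, 90.9]
ee_rot: [179.8, -0.2, 6.5]
force: [5.6, -0.8, 4.9]
gripper_width: 15.9
time_s: 23.9
ee_pos: [539.3, -469.2, 90.9]
ee_rot: [179.8, -0.2, 6.5]
force: [5.0, 0.3, 4.6]
gripper_width: 16.1
```

```bash

python3 -m jog '[{"dx":0,"dy":-0.003,"dz":0,"wx":0,"wy":0,"wz":0,"grip":1},{"dx":0,"dy":0,"dz":0,"wx":0,"wy":0,"wz":0,"grip":1}]'
python3 -m jog '[{"dx":0,"dy":-0.003,"dz":0,"wx":0,"wy":0,"wz":0,"grip":1},{"dx":0,"dy":0,"dz":0,"wx":0,"wy":0,"wz":0,"grip":1}]'
```

```text
time_s: 24.1
ee_pos: [539.3, -469.5, 90.9]
ee_rot: [-179.9, -0.2, 6.5]
force: [5.6, 5.5, 7.4]
gripper_width: 16.0
time_s: 24.3
ee_pos: [539.3, -469.4, 90.8]
ee_rot: [-179.5, -0.2, 6.5]
force: [5.0, 12.1, 9.2]
gripper_width: 15.8
```

The lid is at its stop, 232 mm travelled, with rising resistance. That puts the tote centre at (523.6,-330.3). Releasing, then going to casting 4.

```bash

python3 -m jog '[{"dx":0,"dy":0.005,"dz":0,"wx":0,"wy":0,"wz":0,"grip":1},{"dx":0,"dy":0,"dz":0,"wx":0,"wy":0,"wz":0,"grip":0.2},{"dx":0,"dy":0,"dz":0,"wx":0,"wy":0,"wz":0,"grip":-0.2},{"dx":0,"dy":0,"dz":0,"wx":0,"wy":0,"wz":0,"grip":-0.2},{"dx":0,"dy":0,"dz":0.03,"wx":0,"wy":0,"wz":0,"grip":-0.2},{"dx":0,"dy":0,"dz":0.045,"wx":0,"wy":0,"wz":0,"grip":-1},{"dx":0,"dy":0,"dz":0.045,"wx":0,"wy":0,"wz":0,"grip":-1},{"dx":-0.003,"dy":0.045,"dz":0,"wx":0,"wy":0,"wz":0,"grip":-1},{"dx":-0.003,"dy":0.045,"dz":0,"wx":0,"wy":0,"wz":0,"grip":-1},{"dx":-0.003,"dy":0.045,"dz":0,"wx":0,"wy":0,"wz":0,"grip":-1}]'
python3 -m jog '[{"dx":-0.003,"dy":0.045,"dz":0,"wx":0,"wy":0,"wz":0,"grip":-1},{"dx":-0.003,"dy":0.045,"dz":0,"wx":0,"wy":0,"wz":0,"grip":-1},{"dx":-0.003,"dy":0.045,"dz":0,"wx":0,"wy":0,"wz":0,"grip":-1},{"dx":-0.003,"dy":0.045,"dz":0,"wx":0,"wy":0,"wz":0,"grip":-1},{"dx":-0.003,"dy":0.045,"dz":0,"wx":0,"wy":0,"wz":0,"grip":-1},{"dx":-0.003,"dy":0.045,"dz":0,"wx":0,"wy":0,"wz":-0.02,"grip":-1},{"dx":-0.003,"dy":0.045,"dz":0,"wx":0,"wy":0,"wz":-0.019,"grip":-1},{"dx":-0.005,"dy":0.045,"dz":-0.02,"wx":0,"wy":0,"wz":0,"grip":-1},{"dx":0,"dy":0,"dz":-0.03,"wx":0,"wy":0,"wz":0,"grip":-1},{"dx":0,"dy":0,"dz":0,"wx":0,"wy":0,"wz":0,"grip":-1}]'
python3 look.py k7
```

```text
time_s: 25.3
ee_pos: [527.7, -332.8, 209.6]
ee_rot: [-180.0, 0.0, 6.4]
force: [-0.0, 0.4, 0.3]
gripper_width: 85.1
time_s: 26.3
ee_pos: [499.4, 27.0, 156.6]
ee_rot: [180.0, 0.5, 4.4]
force: [-1.0, -1.0, 0.9]
gripper_width: 91.0
top
[481. 389.] [100.  46.] 4.9
[520. 279.] [100.  48.] 6.2
[531. 153.] [102.  44.] 2.8
side
[482. 389.] [100.  47.] 4.0
[522. 278.] [100.  47.] 6.0
[533. 150.] [100.  47.] 6.0
[505.  31.] [100.  46.] 4.4
26.4 [502.5  25.8 159.9] [1.8e+02 1.0e-01 4.3e+00] [-0.3 -1.  -0. ]
```

View pics/k7t.png

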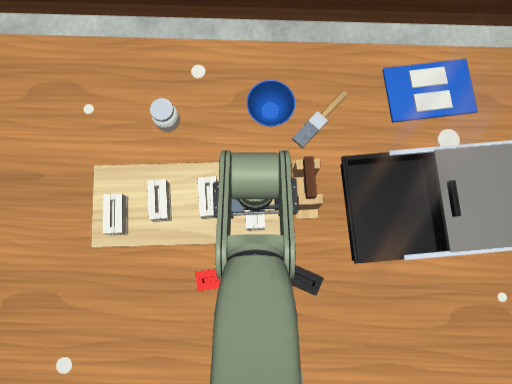

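The top view shows the tote open at pixel (395,205), the lid bar at (454,198) and the feeler in the rack at (310,178). The other items are where they started. Picking casting 4.

```bash

python3 -m jog '[{"dx":0.002,"dy":0.005,"dz":-0.02,"wx":0,"wy":0,"wz":0,"grip":-1},{"dx":0,"dy":0,"dz":-0.04,"wx":0,"wy":0,"wz":0,"grip":-1},{"dx":0,"dy":0,"dz":-0.04,"wx":0,"wy":0,"wz":0,"grip":-1},{"dx":0,"dy":0,"dz":-0.02,"wx":0,"wy":0,"wz":0,"grip":-1},{"dx":0,"dy":0,"dz":-0.003,"wx":0,"wy":0,"wz":0,"grip":-1},{"dx":0,"dy":0,"dz":0,"wx":0,"wy":0,"wz":0,"grip":-0.3},{"dx":0,"dy":0,"dz":0,"wx":0,"wy":0,"wz":0,"grip":1},{"dx":0,"dy":0,"dz":0,"wx":0,"wy":0,"wz":0,"grip":1},{"dx":0,"dy":0,"dz":0,"wx":0,"wy":0,"wz":0,"grip":1},{"dx":0,"dy":0,"dz":0,"wx":0,"wy":0,"wz":0,"grip":1}]' 25
```

```text
time_s: 27.4
ee_pos: [505.1, 31.5, 37.7]
ee_rot: [180.0, -0.1, 4.3]
force: [-0.2, 0.2, 0.4]
gripper_width: 53.8
```

```bash

python3 -m jog '[{"dx":0,"dy":0,"dz":0,"wx":0,"wy":0,"wz":0,"grip":1},{"dx":0,"dy":0,"dz":0,"wx":0,"wy":0,"wz":0,"grip":1},{"dx":0,"dy":0,"dz":0,"wx":0,"wy":0,"wz":0,"grip":1},{"dx":0,"dy":0,"dz":0.015,"wx":0,"wy":0,"wz":0,"grip":1},{"dx":0,"dy":0,"dz":0.03,"wx":0,"wy":0,"wz":0,"grip":1},{"dx":0,"dy":0,"dz":0.045,"wx":0,"wy":0,"wz":0,"grip":1},{"dx":0,"dy":0,"dz":0.045,"wx":0,"wy":0,"wz":0,"grip":1},{"dx":0,"dy":0,"dz":0.032,"wx":0,"wy":0,"wz":0,"grip":1},{"dx":0,"dy":0,"dz":0,"wx":0,"wy":0,"wz":0,"grip":1}]'
python3 -m jog '[{"dx":0.003,"dy":-0.025,"dz":0,"wx":0,"wy":0,"wz":0.012,"grip":1},{"dx":0.003,"dy":-0.045,"dz":0,"wx":0,"wy":0,"wz":0.012,"grip":1},{"dx":0.003,"dy":-0.045,"dz":0,"wx":0,"wy":0,"wz":0.013,"grip":1},{"dx":0.003,"dy":-0.045,"dz":0,"wx":0,"wy":0,"wz":0,"grip":1},{"dx":0.003,"dy":-0.045,"dz":0,"wx":0,"wy":0,"wz":0,"grip":1},{"dx":0.003,"dy":-0.045,"dz":0,"wx":0,"wy":0,"wz":0,"grip":1},{"dx":0.003,"dy":-0.045,"dz":0,"wx":0,"wy":0,"wz":0,"grip":1},{"dx":0.003,"dy":-0.045,"dz":0,"wx":0,"wy":0,"wz":0,"grip":1},{"dx":0,"dy":-0.04,"dz":0,"wx":0,"wy":0,"wz":0,"grip":1},{"dx":0,"dy":-0.021,"dz":0,"wx":0,"wy":0,"wz":0,"grip":1}]'
python3 -m jog '[{"dx":0,"dy":0,"dz":0,"wx":0,"wy":0,"wz":0,"grip":1},{"dx":0,"dy":0,"dz":0,"wx":0,"wy":0,"wz":0,"grip":1}]'
```

```text
time_s: 28.3
ee_pos: [507.1, 32.0, 207.8]
ee_rot: [-180.0, -0.5, 4.3]
force: [-0.3, 0.3, -2.5]
gripper_width: 47.7
time_s: 29.3
ee_pos: [527.2, -372.0, 199.8]
ee_rot: [-179.8, 0.2, 6.3]
force: [-0.4, 1.3, -3.2]
gripper_width: 48.0
time_s: 29.5
ee_pos: [527.6, -368.6, 200.8]
ee_rot: [-179.7, 0.2, 6.4]
force: [0.4, 0.7, -3.1]
gripper_width: 48.0
```

```bash

python3 -m jog '[{"dx":0.0005,"dy":-0.001,"dz":-0.03,"wx":0,"wy":0,"wz":0,"grip":1},{"dx":0,"dy":0,"dz":-0.04,"wx":0,"wy":0,"wz":0,"grip":1},{"dx":0,"dy":0,"dz":-0.04,"wx":0,"wy":0,"wz":0,"grip":1},{"dx":0,"dy":0,"dz":-0.03,"wx":0,"wy":0,"wz":0,"grip":1},{"dx":0,"dy":0,"dz":-0.015,"wx":0,"wy":0,"wz":0,"grip":1},{"dx":0,"dy":0,"dz":-0.005,"wx":0,"wy":0,"wz":0,"grip":1},{"dx":0,"dy":0,"dz":0,"wx":0,"wy":0,"wz":0,"grip":1},{"dx":0,"dy":0,"dz":0,"wx":0,"wy":0,"wz":0,"grip":1}]'
```

```text
time_s: 30.3
ee_pos: [529.9, -370.3, 45.0]
ee_rot: [179.9, -0.1, 6.4]
force: [0.4, 0.3, -2.6]
gripper_width: 48.3
```

```bash

python3 -m jog '[{"dx":0,"dy":0,"dz":-0.007,"wx":0,"wy":0,"wz":0,"grip":1},{"dx":0,"dy":0,"dz":-0.004,"wx":0,"wy":0,"wz":0,"grip":1},{"dx":0,"dy":0,"dz":-0.003,"wx":0,"wy":0,"wz":0,"grip":1},{"dx":0,"dy":0,"dz":0,"wx":0,"wy":0,"wz":0,"grip":1},{"dx":0,"dy":0,"dz":0,"wx":0,"wy":0,"wz":0,"grip":1}]'
python3 -m jog '[{"dx":0,"dy":0,"dz":-0.001,"wx":0,"wy":0,"wz":0,"grip":1},{"dx":0,"dy":0,"dz":0,"wx":0,"wy":0,"wz":0,"grip":1}]'
```

```text
time_s: 30.8
ee_pos: [529.1, -370.6, 30.5]
ee_rot: [180.0, -0.0, 6.4]
force: [-1.3, 0.3, 1.7]
gripper_width: 47.8
time_s: 31.0
ee_pos: [529.1, -370.6, 30.5]
ee_rot: [180.0, -0.0, 6.4]
force: [-2.9, 1.7, 7.2]
gripper_width: 48.1
```

Casting 4 is on the tote floor. Releasing it and going to casting 3.

```bash

python3 -m jog '[{"dx":0,"dy":0,"dz":0.001,"wx":0,"wy":0,"wz":0,"grip":0},{"dx":0,"dy":0,"dz":0,"wx":0,"wy":0,"wz":0,"grip":-0.35},{"dx":0,"dy":0,"dz":0,"wx":0,"wy":0,"wz":0,"grip":-0.35},{"dx":0,"dy":0,"dz":0.02,"wx":0,"wy":0,"wz":0,"grip":-0.35},{"dx":0,"dy":0,"dz":0.03,"wx":0,"wy":0,"wz":0,"grip":-0.35},{"dx":0,"dy":0,"dz":0.045,"wx":0,"wy":0,"wz":0,"grip":-0.35},{"dx":0,"dy":0,"dz":0.045,"wx":0,"wy":0,"wz":0,"grip":-1},{"dx":0,"dy":0.025,"dz":0.03,"wx":0,"wy":0,"wz":0,"grip":-1},{"dx":0,"dy":0.045,"dz":0,"wx":0,"wy":0,"wz":0,"grip":-1},{"dx":0,"dy":0.045,"dz":0,"wx":0,"wy":0,"wz":0,"grip":-1}]'
python3 -m jog '[{"dx":0,"dy":0.045,"dz":0,"wx":0,"wy":0,"wz":0,"grip":-1},{"dx":0,"dy":0.045,"dz":0,"wx":0,"wy":0,"wz":0,"grip":-1},{"dx":0,"dy":0.045,"dz":0,"wx":0,"wy":0,"wz":0,"grip":-1},{"dx":0,"dy":0.045,"dz":0,"wx":0,"wy":0,"wz":0,"grip":-1},{"dx":0,"dy":0.045,"dz":0,"wx":0,"wy":0,"wz":0,"grip":-1},{"dx":0,"dy":0.045,"dz":0,"wx":0,"wy":0,"wz":0,"grip":-1},{"dx":0,"dy":0.045,"dz":0,"wx":0,"wy":0,"wz":-0.007,"grip":-1},{"dx":0.004,"dy":0.045,"dz":0,"wx":0,"wy":0,"wz":0,"grip":-1},{"dx":0,"dy":0.045,"dz":-0.01,"wx":0,"wy":0,"wz":0,"grip":-1},{"dx":0,"dy":0,"dz":-0.02,"wx":0,"wy":0,"wz":0,"grip":-1}]'
python3 -m jog '[{"dx":0,"dy":0,"dz":0,"wx":0,"wy":0,"wz":0,"grip":-1},{"dx":0,"dy":0,"dz":0,"wx":0,"wy":0,"wz":0,"grip":-1}]'
python3 look.py k8
```

```text
time_s: 32.0
ee_pos: [529.9, -255.3, 201.3]
ee_rot: [179.9, -0.2, 6.3]
force: [1.0, 0.7, 0.1]
gripper_width: 89.7
time_s: 33.0
ee_pos: [534.7, 154.9, 171.0]
ee_rot: [-179.8, -0.3, 6.3]
force: [0.5, -1.5, -0.4]
gripper_width: 91.2
time_s: 33.2
ee_pos: [533.2, 149.2, 169.9]
ee_rot: [180.0, 0.0, 6.0]
force: [-1.0, 0.3, -0.2]
gripper_width: 90.9
top
[481. 389.] [100.  46.] 4.9
[ 526. -366.] [98. 46.] 6.2
side
[482. 389.] [100.  47.] 4.0
[522. 278.] [100.  47.] 6.0
[533. 150.] [100.  47.] 6.1
33.3 [533.9 148.7 170.9] [-1.8e+02 -1.0e-01  5.9e+00] [1.1 0.8 1.3]
```

```bash

python3 -m jog '[{"dx":0,"dy":0.0015,"dz":-0.03,"wx":0,"wy":0,"wz":0,"grip":-1},{"dx":0,"dy":0,"dz":-0.045,"wx":0,"wy":0,"wz":0,"grip":-1},{"dx":0,"dy":0,"dz":-0.035,"wx":0,"wy":0,"wz":0,"grip":-1},{"dx":0,"dy":0,"dz":-0.019,"wx":0,"wy":0,"wz":0,"grip":-1},{"dx":0,"dy":0,"dz":-0.004,"wx":0,"wy":0,"wz":0,"grip":-1},{"dx":0,"dy":0,"dz":0,"wx":0,"wy":0,"wz":0,"grip":-0.3},{"dx":0,"dy":0,"dz":0,"wx":0,"wy":0,"wz":0,"grip":1},{"dx":0,"dy":0,"dz":0,"wx":0,"wy":0,"wz":0,"grip":1},{"dx":0,"dy":0,"dz":0,"wx":0,"wy":0,"wz":0,"grip":1},{"dx":0,"dy":0,"dz":0,"wx":0,"wy":0,"wz":0,"grip":1}]' 25
python3 -m jog '[{"dx":0,"dy":0,"dz":0,"wx":0,"wy":0,"wz":0,"grip":1},{"dx":0,"dy":0,"dz":0,"wx":0,"wy":0,"wz":0,"grip":1},{"dx":0,"dy":0,"dz":0,"wx":0,"wy":0,"wz":0,"grip":1}]'
```

```text
time_s: 34.3
ee_pos: [533.5, 151.1, 37.7]
ee_rot: [-180.0, -0.1, 6.0]
force: [-1.5, 1.4, -0.5]
gripper_width: 54.2
time_s: 34.6
ee_pos: [533.4, 150.8, 37.5]
ee_rot: [180.0, -0.0, 6.0]
force: [-1.6, -2.1, 5.7]
gripper_width: 47.4
```

```bash

python3 -m jog '[{"dx":0,"dy":0,"dz":0.015,"wx":0,"wy":0,"wz":0,"grip":1},{"dx":0,"dy":0,"dz":0.03,"wx":0,"wy":0,"wz":0,"grip":1},{"dx":0,"dy":0,"dz":0.045,"wx":0,"wy":0,"wz":0,"grip":1},{"dx":0,"dy":0,"dz":0.045,"wx":0,"wy":0,"wz":0,"grip":1},{"dx":0,"dy":0,"dz":0.035,"wx":0,"wy":0,"wz":0,"grip":1},{"dx":0.002,"dy":-0.025,"dz":0,"wx":0,"wy":0,"wz":0.007,"grip":1},{"dx":0.004,"dy":-0.045,"dz":0,"wx":0,"wy":0,"wz":0,"grip":1},{"dx":0.004,"dy":-0.045,"dz":0,"wx":0,"wy":0,"wz":0,"grip":1},{"dx":0.004,"dy":-0.045,"dz":0,"wx":0,"wy":0,"wz":0,"grip":1},{"dx":0.005,"dy":-0.045,"dz":0,"wx":0,"wy":0,"wz":0,"grip":1}]'
python3 -m jog '[{"dx":0.005,"dy":-0.045,"dz":0,"wx":0,"wy":0,"wz":0,"grip":1},{"dx":0.005,"dy":-0.045,"dz":0,"wx":0,"wy":0,"wz":0,"grip":1},{"dx":0.005,"dy":-0.045,"dz":0,"wx":0,"wy":0,"wz":0,"grip":1},{"dx":0.005,"dy":-0.045,"dz":0,"wx":0,"wy":0,"wz":0,"grip":1},{"dx":0.005,"dy":-0.04,"dz":0,"wx":0,"wy":0,"wz":0,"grip":1},{"dx":0,"dy":0,"dz":0,"wx":0,"wy":0,"wz":0,"grip":1},{"dx":0,"dy":0,"dz":0,"wx":0,"wy":0,"wz":0,"grip":1},{"dx":0,"dy":0,"dz":0,"wx":0,"wy":0,"wz":0,"grip":1}]'
```

```text
time_s: 35.6
ee_pos: [551.4, -55.3, 206.0]
ee_rot: [-179.9, 0.1, 6.4]
force: [1.0, 0.2, -2.7]
gripper_width: 48.1
time_s: 36.4
ee_pos: [576.8, -272.9, 206.1]
ee_rot: [-179.9, 0.1, 6.4]
force: [-0.2, -0.2, -3.0]
gripper_width: 48.2
```

```bash

python3 -m jog '[{"dx":0.0005,"dy":-0.001,"dz":-0.03,"wx":0,"wy":0,"wz":0,"grip":1},{"dx":0,"dy":0,"dz":-0.04,"wx":0,"wy":0,"wz":0,"grip":1},{"dx":0,"dy":0,"dz":-0.04,"wx":0,"wy":0,"wz":0,"grip":1},{"dx":0,"dy":0,"dz":-0.03,"wx":0,"wy":0,"wz":0,"grip":1},{"dx":0,"dy":0,"dz":-0.018,"wx":0,"wy":0,"wz":0,"grip":1},{"dx":0,"dy":0,"dz":-0.008,"wx":0,"wy":0,"wz":0,"grip":1},{"dx":0,"dy":0,"dz":-0.005,"wx":0,"wy":0,"wz":0,"grip":1},{"dx":0,"dy":0,"dz":0,"wx":0,"wy":0,"wz":0,"grip":1}]'
python3 -m jog '[{"dx":0,"dy":0,"dz":-0.003,"wx":0,"wy":0,"wz":0,"grip":1},{"dx":0,"dy":0,"dz":0,"wx":0,"wy":0,"wz":0,"grip":1},{"dx":0,"dy":0,"dz":0,"wx":0,"wy":0,"wz":0,"grip":1}]'
```

```text
time_s: 37.2
ee_pos: [578.1, -274.6, 36.4]
ee_rot: [180.0, -0.0, 6.5]
force: [-0.3, -0.2, -2.7]
gripper_width: 47.7
time_s: 37.5
ee_pos: [578.0, -275.2, 33.7]
ee_rot: [180.0, -0.1, 6.4]
force: [0.3, -0.9, -2.0]
gripper_width: 47.6
```

```bash

python3 -m jog '[{"dx":0,"dy":0,"dz":-0.002,"wx":0,"wy":0,"wz":0,"grip":1},{"dx":0,"dy":0,"dz":-0.001,"wx":0,"wy":0,"wz":0,"grip":1},{"dx":0,"dy":0,"dz":-0.001,"wx":0,"wy":0,"wz":0,"grip":1},{"dx":0,"dy":0,"dz":0,"wx":0,"wy":0,"wz":0,"grip":1},{"dx":0,"dy":0,"dz":0,"wx":0,"wy":0,"wz":0,"grip":1}]'
```

```text
time_s: 38.0
ee_pos: [577.9, -275.3, 30.5]
ee_rot: [180.0, -0.1, 6.4]
force: [-2.5, -0.0, 5.5]
gripper_width: 47.9
```

```bash

python3 -m jog '[{"dx":0,"dy":0,"dz":0.001,"wx":0,"wy":0,"wz":0,"grip":0},{"dx":0,"dy":0,"dz":0,"wx":0,"wy":0,"wz":0,"grip":-0.35},{"dx":0,"dy":0,"dz":0,"wx":0,"wy":0,"wz":0,"grip":-0.35},{"dx":0,"dy":0,"dz":0.02,"wx":0,"wy":0,"wz":0,"grip":-0.35},{"dx":0,"dy":0,"dz":0.03,"wx":0,"wy":0,"wz":0,"grip":-0.35},{"dx":0,"dy":0,"dz":0.045,"wx":0,"wy":0,"wz":0,"grip":-0.35},{"dx":0,"dy":0,"dz":0.045,"wx":0,"wy":0,"wz":0,"grip":-1},{"dx":0,"dy":0.015,"dz":0.035,"wx":0,"wy":0,"wz":0,"grip":-1},{"dx":0,"dy":0.045,"dz":0,"wx":0,"wy":0,"wz":0,"grip":-1},{"dx":-0.006,"dy":0.045,"dz":0,"wx":0,"wy":0,"wz":0,"grip":-1}]'
python3 -m jog '[{"dx":-0.005,"dy":0.045,"dz":0,"wx":0,"wy":0,"wz":0,"grip":-1},{"dx":-0.005,"dy":0.045,"dz":0,"wx":0,"wy":0,"wz":0,"grip":-1},{"dx":-0.005,"dy":0.045,"dz":0,"wx":0,"wy":0,"wz":0,"grip":-1},{"dx":-0.005,"dy":0.045,"dz":0,"wx":0,"wy":0,"wz":0,"grip":-1},{"dx":-0.005,"dy":0.045,"dz":0,"wx":0,"wy":0,"wz":0,"grip":-1},{"dx":-0.005,"dy":0.045,"dz":0,"wx":0,"wy":0,"wz":0,"grip":-1},{"dx":-0.005,"dy":0.045,"dz":0,"wx":0,"wy":0,"wz":-0.005,"grip":-1},{"dx":-0.005,"dy":0.045,"dz":0,"wx":0,"wy":0,"wz":0,"grip":-1},{"dx":-0.005,"dy":0.045,"dz":0,"wx":0,"wy":0,"wz":0,"grip":-1},{"dx":-0.005,"dy":0.045,"dz":-0.02,"wx":0,"wy":0,"wz":0,"grip":-1}]'
python3 -m jog '[{"dx":0,"dy":0,"dz":-0.02,"wx":0,"wy":0,"wz":0,"grip":-1},{"dx":0,"dy":0,"dz":0,"wx":0,"wy":0,"wz":0,"grip":-1},{"dx":0,"dy":0,"dz":0,"wx":0,"wy":0,"wz":0,"grip":-1}]'
python3 look.py k9
```

```text
time_s: 39.0
ee_pos: [572.8, -169.8, 206.4]
ee_rot: [179.9, -0.2, 6.3]
force: [-1.1, -0.1, -0.4]
gripper_width: 89.8
time_s: 40.0
ee_pos: [523.0, 282.7, 187.5]
ee_rot: [-179.9, -0.4, 6.1]
force: [0.9, -0.7, -0.4]
gripper_width: 91.4
time_s: 40.3
ee_pos: [521.7, 279.7, 165.0]
ee_rot: [180.0, 0.0, 6.1]
force: [1.5, 0.2, 0.3]
gripper_width: 91.1
top
[ 526. -366.] [98. 46.] 6.2
[ 575. -271.] [98. 46.] 6.3
side
[499. 354.] [100.  45.] 2.1
[522. 281.] [101.  47.] 2.7
40.4 [522.6 279.4 166.2] [-1.8e+02 -1.0e-01  6.0e+00] [0.4 0.6 0.4]
```

Casting 1 has been knocked toward casting 2, so I'm looking before descending.

```bash

python3 - <<'E'
import cv2
a=cv2.imread('pics/k9s.png');cv2.imwrite('pics/k9x.png',cv2.resize(a[180:370,200:340],None,fx=4,fy=4,interpolation=cv2.INTER_CUBIC)[:600])
E
```

```text
(no output)
```

View pics/k9x.png

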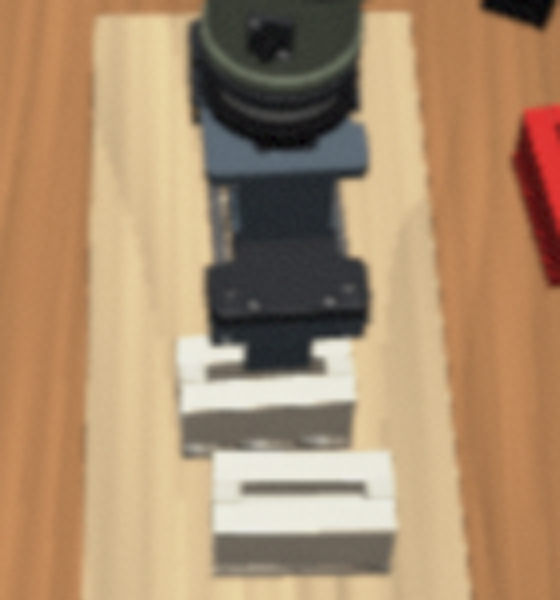

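The crop shows casting 1 shifted to about (499,354) but still standing on the board, at crop (305,500). Casting 2 is in place at (265,385), and the gap between them is about 28 mm. I'll go in with the jaws only 62 mm open so a finger fits the gap.

```bash

python3 -m jog '[{"dx":0,"dy":-0.001,"dz":-0.02,"wx":0,"wy":0,"wz":0,"grip":-0.35},{"dx":0,"dy":0,"dz":-0.03,"wx":0,"wy":0,"wz":0,"grip":-0.35},{"dx":0,"dy":0,"dz":0,"wx":0,"wy":0,"wz":0,"grip":-0.35},{"dx":0,"dy":0,"dz":0,"wx":0,"wy":0,"wz":0,"grip":-0.35}]' 25
python3 -m jog '[{"dx":0,"dy":0,"dz":-0.02,"wx":0,"wy":0,"wz":0,"grip":-0.35},{"dx":0,"dy":0,"dz":-0.015,"wx":0,"wy":0,"wz":0,"grip":-0.35},{"dx":0,"dy":0,"dz":-0.008,"wx":0,"wy":0,"wz":0,"grip":-0.35},{"dx":0,"dy":0,"dz":0,"wx":0,"wy":0,"wz":0,"grip":-0.35}]'
python3 -m jog '[{"dx":0,"dy":0,"dz":-0.015,"wx":0,"wy":0,"wz":0,"grip":-0.35},{"dx":0,"dy":0,"dz":-0.015,"wx":0,"wy":0,"wz":0,"grip":-0.35},{"dx":0,"dy":0,"dz":-0.005,"wx":0,"wy":0,"wz":0,"grip":-0.35},{"dx":0,"dy":0,"dz":0,"wx":0,"wy":0,"wz":0,"grip":-0.35},{"dx":0,"dy":0,"dz":0,"wx":0,"wy":0,"wz":0,"grip":1},{"dx":0,"dy":0,"dz":0,"wx":0,"wy":0,"wz":0,"grip":1},{"dx":0,"dy":0,"dz":0,"wx":0,"wy":0,"wz":0,"grip":1},{"dx":0,"dy":0,"dz":0,"wx":0,"wy":0,"wz":0,"grip":1}]'
```

```text
time_s: 40.8
ee_pos: [522.4, 278.5, 116.1]
ee_rot: [-180.0, -0.1, 6.0]
force: [-0.9, 0.5, 0.0]
gripper_width: 62.8
time_s: 41.2
ee_pos: [522.0, 278.9, 72.5]
ee_rot: [-180.0, -0.0, 6.1]
force: [-1.6, -0.1, 0.3]
gripper_width: 61.4
time_s: 42.0
ee_pos: [522.4, 278.9, 38.1]
ee_rot: [180.0, -0.1, 6.1]
force: [-0.4, -1.9, 5.2]
gripper_width: 47.6
```

```bash

python3 -m jog '[{"dx":0,"dy":0,"dz":0.01,"wx":0,"wy":0,"wz":0,"grip":1},{"dx":0,"dy":0,"dz":0.03,"wx":0,"wy":0,"wz":0,"grip":1},{"dx":0,"dy":0,"dz":0.045,"wx":0,"wy":0,"wz":0,"grip":1},{"dx":0,"dy":0,"dz":0.045,"wx":0,"wy":0,"wz":0,"grip":1},{"dx":0,"dy":-0.026,"dz":0.035,"wx":0,"wy":0,"wz":0.005,"grip":1},{"dx":-0.005,"dy":-0.045,"dz":0,"wx":0,"wy":0,"wz":0,"grip":1},{"dx":-0.005,"dy":-0.045,"dz":0,"wx":0,"wy":0,"wz":0,"grip":1},{"dx":-0.005,"dy":-0.045,"dz":0,"wx":0,"wy":0,"wz":0,"grip":1},{"dx":-0.005,"dy":-0.045,"dz":0,"wx":0,"wy":0,"wz":0,"grip":1},{"dx":-0.006,"dy":-0.045,"dz":0,"wx":0,"wy":0,"wz":0,"grip":1}]'
python3 -m jog '[{"dx":-0.006,"dy":-0.045,"dz":0,"wx":0,"wy":0,"wz":0,"grip":1},{"dx":-0.006,"dy":-0.045,"dz":0,"wx":0,"wy":0,"wz":0,"grip":1},{"dx":-0.006,"dy":-0.045,"dz":0,"wx":0,"wy":0,"wz":0,"grip":1},{"dx":-0.006,"dy":-0.045,"dz":0,"wx":0,"wy":0,"wz":0,"grip":1},{"dx":-0.006,"dy":-0.045,"dz":0,"wx":0,"wy":0,"wz":0,"grip":1},{"dx":-0.006,"dy":-0.045,"dz":0,"wx":0,"wy":0,"wz":0,"grip":1},{"dx":-0.002,"dy":-0.045,"dz":0,"wx":0,"wy":0,"wz":0,"grip":1},{"dx":0,"dy":0,"dz":0,"wx":0,"wy":0,"wz":0,"grip":1},{"dx":0,"dy":0,"dz":0,"wx":0,"wy":0,"wz":0,"grip":1},{"dx":0,"dy":0,"dz":0,"wx":0,"wy":0,"wz":0,"grip":1}]'
```

```text
time_s: 43.0
ee_pos: [494.7, 26.6, 201.9]
ee_rot: [-180.0, 0.0, 6.4]
force: [0.4, -0.3, -2.9]
gripper_width: 47.6
time_s: 44.0
ee_pos: [457.4, -285.9, 201.7]
ee_rot: [-179.9, 0.0, 6.4]
force: [-0.4, 0.7, -3.5]
gripper_width: 47.8
```

```bash

python3 -m jog '[{"dx":0,"dy":-0.0015,"dz":-0.03,"wx":0,"wy":0,"wz":0,"grip":1},{"dx":0,"dy":0,"dz":-0.04,"wx":0,"wy":0,"wz":0,"grip":1},{"dx":0,"dy":0,"dz":-0.04,"wx":0,"wy":0,"wz":0,"grip":1},{"dx":0,"dy":0,"dz":-0.03,"wx":0,"wy":0,"wz":0,"grip":1},{"dx":0,"dy":0,"dz":-0.014,"wx":0,"wy":0,"wz":0,"grip":1},{"dx":0,"dy":0,"dz":-0.008,"wx":0,"wy":0,"wz":0,"grip":1},{"dx":0,"dy":0,"dz":-0.003,"wx":0,"wy":0,"wz":0,"grip":1},{"dx":0,"dy":0,"dz":0,"wx":0,"wy":0,"wz":0,"grip":1}]'
python3 -m jog '[{"dx":0,"dy":0,"dz":-0.002,"wx":0,"wy":0,"wz":0,"grip":1},{"dx":0,"dy":0,"dz":-0.001,"wx":0,"wy":0,"wz":0,"grip":1},{"dx":0,"dy":0,"dz":-0.001,"wx":0,"wy":0,"wz":0,"grip":1},{"dx":0,"dy":0,"dz":-0.001,"wx":0,"wy":0,"wz":0,"grip":1},{"dx":0,"dy":0,"dz":0,"wx":0,"wy":0,"wz":0,"grip":1}]'
```

```text
time_s: 44.8
ee_pos: [458.3, -288.2, 37.5]
ee_rot: [180.0, -0.0, 6.5]
force: [-0.5, 0.5, -2.7]
gripper_width: 47.8
time_s: 45.3
ee_pos: [457.6, -288.6, 32.0]
ee_rot: [180.0, 0.0, 6.4]
force: [-0.0, 0.2, -3.0]
gripper_width: 48.0
```

```bash

python3 -m jog '[{"dx":0,"dy":0,"dz":-0.001,"wx":0,"wy":0,"wz":0,"grip":1},{"dx":0,"dy":0,"dz":-0.001,"wx":0,"wy":0,"wz":0,"grip":1},{"dx":0,"dy":0,"dz":0,"wx":0,"wy":0,"wz":0,"grip":1}]'
```

```text
time_s: 45.6
ee_pos: [457.7, -288.7, 31.1]
ee_rot: [180.0, -0.0, 6.4]
force: [-1.7, -0.3, 4.1]
gripper_width: 47.8
```

```bash

python3 -m jog '[{"dx":0,"dy":0,"dz":0.001,"wx":0,"wy":0,"wz":0,"grip":0},{"dx":0,"dy":0,"dz":0,"wx":0,"wy":0,"wz":0,"grip":-0.35},{"dx":0,"dy":0,"dz":0,"wx":0,"wy":0,"wz":0,"grip":-0.35},{"dx":0,"dy":0,"dz":0.02,"wx":0,"wy":0,"wz":0,"grip":-0.35},{"dx":0,"dy":0,"dz":0.03,"wx":0,"wy":0,"wz":0,"grip":-0.35},{"dx":0,"dy":0,"dz":0.045,"wx":0,"wy":0,"wz":0,"grip":-0.2},{"dx":0,"dy":0,"dz":0.045,"wx":0,"wy":0,"wz":0,"grip":-0.2},{"dx":0.02,"dy":-0.045,"dz":0,"wx":0,"wy":0,"wz":0,"grip":-0.2},{"dx":0.02,"dy":-0.045,"dz":0,"wx":0,"wy":0,"wz":0,"grip":-0.2},{"dx":0.02,"dy":-0.045,"dz":0,"wx":0,"wy":0,"wz":0,"grip":-0.2}]'
python3 -m jog '[{"dx":0.0215,"dy":-0.046,"dz":0,"wx":0,"wy":0,"wz":0,"grip":-0.2},{"dx":0,"dy":0,"dz":-0.02,"wx":0,"wy":0,"wz":0,"grip":-0.2},{"dx":0,"dy":0,"dz":0,"wx":0,"wy":0,"wz":0,"grip":-0.2},{"dx":0,"dy":0,"dz":0,"wx":0,"wy":0,"wz":0,"grip":-0.2}]'
python3 look.py ka
python3 - <<'E'
import cv2
a=cv2.imread('pics/kas.png');cv2.imwrite('pics/kax.png',cv2.resize(a[0:370,150:350],None,fx=1.6,fy=1.6,interpolation=cv2.INTER_CUBIC))
E
```

```text
time_s: 46.6
ee_pos: [518.6, -425.1, 172.1]
ee_rot: [179.9, -0.1, 6.4]
force: [0.7, -0.7, -0.2]
gripper_width: 54.5
time_s: 47.0
ee_pos: [538.4, -468.1, 150.3]
ee_rot: [-179.9, 0.1, 6.4]
force: [0.5, 0.1, 0.4]
gripper_width: 54.9
top
[ 456. -285.] [97. 46.] 6.3
[499. 354.] [99. 47.] 2.4
[ 526. -366.] [98. 46.] 6.3
[ 575. -271.] [98. 46.] 6.4
side
[499. 354.] [99. 45.] 2.1
[ 576. -266.] [97. 45.] 6.4
[ 458. -279.] [94. 45.] 6.2
[ 529. -360.] [94. 45.] 6.4
47.1 [ 538.9 -468.2  152.1] [180.   -0.    6.4] [0.5 0.5 0.3]
```

View pics/kax.png

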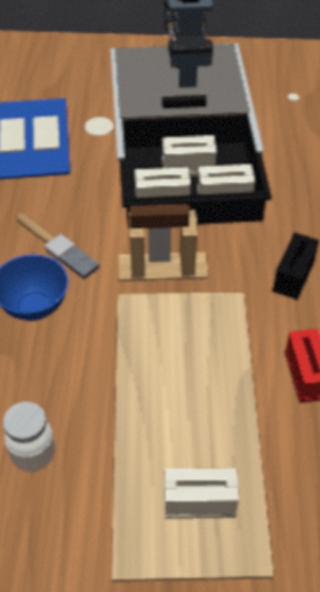

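The view shows three castings upright in the tote, casting 1 standing on the board at (200,490), and the feeler in the rack. Now shutting the lid.

```bash

python3 -m jog '[{"dx":0,"dy":-0.001,"dz":-0.03,"wx":0,"wy":0,"wz":0,"grip":-0.2},{"dx":0,"dy":0,"dz":-0.022,"wx":0,"wy":0,"wz":0,"grip":-0.2},{"dx":0,"dy":0,"dz":-0.009,"wx":0,"wy":0,"wz":0,"grip":-0.2},{"dx":0,"dy":0,"dz":0,"wx":0,"wy":0,"wz":0,"grip":0.3},{"dx":0,"dy":0,"dz":0,"wx":0,"wy":0,"wz":0,"grip":1},{"dx":0,"dy":0,"dz":0,"wx":0,"wy":0,"wz":0,"grip":1},{"dx":0,"dy":0,"dz":0,"wx":0,"wy":0,"wz":0,"grip":1},{"dx":0,"dy":0,"dz":0,"wx":0,"wy":0,"wz":0,"grip":1}]' 20
python3 -m jog '[{"dx":-0.0017,"dy":0.015,"dz":0,"wx":0,"wy":0,"wz":0,"grip":1},{"dx":-0.0034,"dy":0.03,"dz":0,"wx":0,"wy":0,"wz":0,"grip":1},{"dx":-0.0034,"dy":0.03,"dz":0,"wx":0,"wy":0,"wz":0,"grip":1},{"dx":-0.0034,"dy":0.03,"dz":0,"wx":0,"wy":0,"wz":0,"grip":1},{"dx":-0.0034,"dy":0.03,"dz":0,"wx":0,"wy":0,"wz":0,"grip":1},{"dx":-0.0034,"dy":0.03,"dz":0,"wx":0,"wy":0,"wz":0,"grip":1},{"dx":-0.0034,"dy":0.03,"dz":0,"wx":0,"wy":0,"wz":0,"grip":1},{"dx":-0.0022,"dy":0.02,"dz":0,"wx":0,"wy":0,"wz":0,"grip":1},{"dx":-0.0012,"dy":0.01,"dz":0,"wx":0,"wy":0,"wz":0,"grip":1},{"dx":0,"dy":0,"dz":0,"wx":0,"wy":0,"wz":0,"grip":1}]'
```

```text
time_s: 47.9
ee_pos: [539.1, -469.9, 90.9]
ee_rot: [180.0, -0.1, 6.4]
force: [0.7, 1.6, 1.8]
gripper_width: 17.5
time_s: 48.9
ee_pos: [512.6, -243.6, 90.6]
ee_rot: [-179.9, 0.1, 6.5]
force: [-3.8, 0.7, 6.9]
gripper_width: 15.9
```

```bash

python3 -m jog '[{"dx":-0.0004,"dy":0.004,"dz":0,"wx":0,"wy":0,"wz":0,"grip":1},{"dx":0,"dy":0.003,"dz":0,"wx":0,"wy":0,"wz":0,"grip":1},{"dx":0,"dy":0,"dz":0,"wx":0,"wy":0,"wz":0,"grip":1}]'
python3 -m jog '[{"dx":0,"dy":0.003,"dz":0,"wx":0,"wy":0,"wz":0,"grip":1},{"dx":0,"dy":0,"dz":0,"wx":0,"wy":0,"wz":0,"grip":1}]'
python3 -m jog '[{"dx":0,"dy":0.003,"dz":0,"wx":0,"wy":0,"wz":0,"grip":1},{"dx":0,"dy":0,"dz":0,"wx":0,"wy":0,"wz":0,"grip":1}]'
```

```text
time_s: 49.2
ee_pos: [512.0, -238.5, 90.6]
ee_rot: [180.0, 0.1, 6.4]
force: [-5.9, 1.3, 7.8]
gripper_width: 15.9
time_s: 49.4
ee_pos: [511.7, -236.0, 90.6]
ee_rot: [179.9, 0.2, 6.4]
force: [-6.5, -1.7, 7.7]
gripper_width: 15.8
time_s: 49.6
ee_pos: [511.8, -236.0, 90.6]
ee_rot: [179.6, 0.2, 6.5]
force: [-7.2, -11.7, 5.9]
gripper_width: 15.8
```

The lid stopped at y -236.0 with 12 N, where shut was predicted. Unloading, releasing and retreating.

```bash

python3 -m jog '[{"dx":0,"dy":-0.002,"dz":0,"wx":0,"wy":0,"wz":0,"grip":1},{"dx":0,"dy":0,"dz":0,"wx":0,"wy":0,"wz":0,"grip":0.3},{"dx":0,"dy":0,"dz":0,"wx":0,"wy":0,"wz":0,"grip":-0.2},{"dx":0,"dy":0,"dz":0,"wx":0,"wy":0,"wz":0,"grip":-0.2},{"dx":0,"dy":0,"dz":0.03,"wx":0,"wy":0,"wz":0,"grip":-0.2},{"dx":0,"dy":0,"dz":0.045,"wx":0,"wy":0,"wz":0,"grip":-0.2},{"dx":0,"dy":0,"dz":0.045,"wx":0,"wy":0,"wz":0,"grip":-0.2},{"dx":0,"dy":0,"dz":0.04,"wx":0,"wy":0,"wz":0,"grip":-0.2},{"dx":-0.03,"dy":0,"dz":0.03,"wx":0,"wy":0,"wz":0,"grip":-0.2},{"dx":-0.04,"dy":0,"dz":0.02,"wx":0,"wy":0,"wz":0,"grip":-0.2}]'
python3 -m jog '[{"dx":-0.04,"dy":0,"dz":0,"wx":0,"wy":0,"wz":0,"grip":-0.2},{"dx":-0.04,"dy":0,"dz":0,"wx":0,"wy":0,"wz":0,"grip":-0.2},{"dx":0,"dy":0,"dz":0,"wx":0,"wy":0,"wz":0,"grip":-0.2},{"dx":0,"dy":0,"dz":0,"wx":0,"wy":0,"wz":0,"grip":-0.2}]'
python3 look.py kb
python3 - <<'E'
from h import *
a=cv2.imread('pics/kbs.png');cv2.imwrite('pics/kbx.png',cv2.resize(a[0:370,100:350],None,fx=1.6,fy=1.6,interpolation=cv2.INTER_CUBIC))
h=cv2.cvtColor(cv2.imread('pics/kbt.png'),cv2.COLOR_BGR2HSV)
m=(h[...,2]<75).astype(np.uint8); m[:180]=0;m[235:]=0;m[:,:355]=0;m[:,375:]=0
c=max(cv2.findContours(m,0,1)[0],key=cv2.contourArea)
print('bar',cv2.minAreaRect(np.array([ray('top',u,v,104)[:2] for u,v in c[:,0]],np.float32)))
E
```

```text
time_s: 50.6
ee_pos: [444.3, -234.0, 302.0]
ee_rot: [179.9, -0.2, 6.5]
force: [0.2, -1.1, 0.2]
gripper_width: 54.8
time_s: 51.0
ee_pos: [363.1, -233.9, 300.4]
ee_rot: [180.0, -0.1, 6.4]
force: [0.1, 0.6, 0.6]
gripper_width: 54.6
top
[499. 354.] [99. 46.] 2.6
side
[500. 354.] [99. 45.] 2.1
51.1 [ 364.  -234.   299.9] [180.   -0.    6.4] [ 0.9 -1.1  0.2]
bar ((510.63800048828125, -231.31576538085938), (88.13502502441406, 19.062692642211914), 6.514480113983154)
```

View pics/kbx.png

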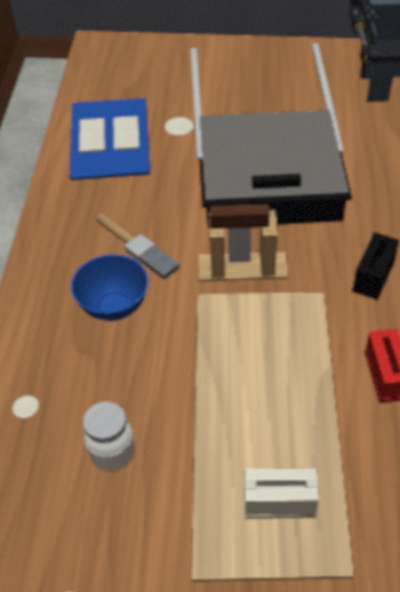

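```bash
python3 -c "
from workcell import env
print(env.job_done())"
```

```text
the job is handed in; nothing more can be done
None
```

The job is done and handed in at about 51 s, with no verdict reported.

- **Gauging, left to right:** place 1 jammed, with the tip stopping 42 mm above the casting's underside at 22 N. Places 2, 3 and 4 were clear to the floor at 15 mm. The feeler is hung back in its rack.
- **Tote:** castings 2, 3 and 4 were seen standing upright on the tote floor just before I closed the lid. The lid went open to its stop and then shut to its stop, 234.9 mm of the stated 235 mm. The last picture agrees that it is shut.
- **Casting 1:** it got knocked about 4 cm along the board, toward place 2, while the arm was elsewhere. It still stands upright on the board at about (499, 354), and I left it there.
- **Bystanders:** the jar, bowl, brush and the red and black look-alikes look unmoved in the last picture; I compared them by eye, not by measurement.
- **Disagreement:** the camera put the shut lid's bar 4–5 mm further towards shut than the gripper did (y about -231 against -236). I trusted the travel to the stop and the rise in force.

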